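# Fill the grinding-ball cup and pack the sample drawer

## Robot

A 6-joint arm with a two-finger parallel gripper is mounted at the origin on the work surface. World frame = base frame: x ahead of the robot, y to its left, z up, the work surface at z = 0. Lengths are in mm, angles in rad, forces in N, time in s.
With the tool pointing down it reaches from about 350 to 975 mm from the base axis. Payload 7.1 kg.
Tool frame: the origin (TCP) lies at the centre of the arm's flange, where the gripper is bolted on; the fingertips stand 182 mm ahead of it and the grasp point (between the pads) lies 163 mm ahead of it; z points along the fingers, y is the line along which they close (so a half turn about z gives the same grasp; the last joint's range is limited). The gripper opens to 88 mm and grips with 3 to 60 N. Pads are 20 mm wide; open, the fingers measure 115 mm over their backs; the gripper's body (75 mm by 178 mm) begins 61 mm behind the grasp point.
Start: joints at [1.28, 0.423, 1.63, -0, 1.089, -0.019], TCP at [167.76, 602.049, 404.675] pointing down, gripper open.
Joint ranges: [-3, 3], [-0.9, 2.11], [0.09, 2.58], [-1.31, 4.45], [0.11, 2.69], [-2.54, 2.54]. Speed limits (rad/s): [2.39, 2.39, 3.01, 3.14, 3.14, 3.14].

## Interface

Orientations are given as a rotation vector (axis times angle).
In Python, from workcell import readout, get_image, ctrl gives the robot as it stands.
- The arm moves only by the tool step_arm, never from a script. Its argument "targets" is a list that holds one entry, the list of rows, each a list of 7 numbers: the shift along the world's x, y, z as a fraction of full scale, then the turn, a rotation vector about the world's x, y, z as a fraction of full scale, then the opening, from 0 (shut) to 1 (fully open). In form: [[[dx, dy, dz, wx, wy, wz, claw], ...]]. A call has exactly 5 rows; each row shifts and turns the commanded pose from where the row before left it; what a row does not reach is not made up. Full scale, the value 1, is 0.05 m for a shift and 4 degrees for a turn. A row lasts 1/8 s, in which the tool goes at most 62.5 mm and 10.7 degrees, less where a joint would pass 70% of its speed; a pose out of reach is approached as far as the arm can. A call with a number of a shift or a turn outside -1 to 1 is refused whole. A call with a gripper value outside its range is refused whole. The fingers move at their own pace and stop on an object; the grip force is fixed at half the most. Time passes only in rows, so rows that do not move let the fingers close, or fill a call up. It gives the time, the measured TCP pose, the force, the opening and the grip force at its end, in the units of the state.
- readout.get_obs(): the state, without advancing time (a new reading comes with each control period).
- get_image(name): name is "scene" or "top"; returns a dict with "pixels" (400x640x3 uint8, red, green, blue), "intrinsics" (3x3 intrinsics, pixels), "extrinsics" (4x4, takes a point from world to camera coordinates). Camera axes: x right, y down, z forward; pixel columns grow to the right and rows downward; lengths in mm; the calibration is good to about 2 mm. A picture is of the moment at which its call begins. There is no depth.
- ctrl.close_job(): hands the job in; it is judged then, once.
The state is a dict: "t": time; "qpos": joint angles; "qvel": joint speeds; "joint_torque": joint torques, N m; "ee_pos": TCP position; "orientation": TCP orientation; "ft_force": force on the tool from outside, world axes, zero at the start; "moment": the same for the moment, N m; "width": finger opening in mm; "grasp_force": force on a finger pad.
Only numpy, scipy, OpenCV 4.12 (cv2) and the standard library are available. Lean on these libraries where they do the work, as an engineer would, in place of code of your own. Each camera call takes 0.05 s, during which the arm holds its last target. There are 200 camera calls.

## Task

Stand the steel cup in the nest under the hopper's chute, slide the shutter under the bin open until all the grinding balls have run into the cup, and slide it fully closed again. Then pack the open drawer: the cup with its balls upright in the middle bay, every squat capped jar upright in the left bay and every flat white dish lying flat in the right bay (the jars and dishes may be packed at any time, the number varies), and push the drawer fully shut. Leave the torch and the stack of large dishes alone.

Things in the scene. Friction and masses are not known exactly. Their poses are not given: they have to be found in the camera images.
- nest (a point): Centre of the floor of the hopper's cup nest, 4 mm above the bench: a 74 mm square hollow inside an 8 mm high steel fence (6 mm play round the cup's foot). Axes are the hopper's: x from the nest towards chute and bin, z up. The cup goes in from straight above, fingers on its +y and -y sides, clear of the chute. The hopper is fixed, but its place and yaw vary.
- chute_lip (a point): Middle of the chute's lip, 40 mm along +x from the nest centre and 76 mm above the nest floor (the cup stands just short of it). The steel chute is 54 mm wide, its walls 20 mm high, and rises from here at 18 degrees. The clear bin with the balls stands over its upper end: hopper x 86 to 170 mm (from the nest centre), y within 31 mm, up to 217 mm above the bench. Same axes as the nest.
- shutter (a joint): Level steel shutter plate that is the floor of the hopper bin, m: 0 closed, 0.06 fully open. It slides along the hopper's -y (see nest), stays where it is left and needs about 2 N. Opened by 0.055 or more it frees the whole outlet: all the balls drop on to the chute and roll down into the cup in a second or two.
- shutter_knob (a point): Black upright square grip of the shutter, 16 x 16 mm, sides along the hopper's axes, 56 mm tall above the plate; this point is on its axis, 17 mm below its top, 183 mm above the bench. Grip it from above; when shut, its axis is 80 mm from the bin's middle on the hopper's -y side, so 45 mm are free between it and the bin's wall.
- cup_mid (a point): Open steel cup, outer diameter 62 mm at the foot and 66 mm at the rim, 60 mm high, wall 3 mm, about 120 g; the point is on its axis half-way up (30 mm above its foot), z up its axis. Starts upright and empty on the bench.
- drawer (a joint): Drawer of the low grey cabinet, m: 0 fully open (drawn out towards the robot), 0.19 fully shut; starts at 0.002 to 0.015. Pushing its front shuts it against about 2 N of friction and a little damping; it stays where it is left.
- drawer_front (a point): Middle of the drawer's flat outer front face (290 mm wide, 80 mm tall, this point half-way up, 12 mm thick). Axes: x into the cabinet (the way it shuts), y to the left seen from the robot, z up. The cabinet is 300 mm wide, 102 mm high; its mouth passes things up to 94 mm above the bench.
- bay_jars (a point): Centre of the floor of the drawer's left (+y) bay, for jars, 14 mm above the bench; same axes as drawer_front; moves with the drawer. Each bay is 176 mm long (x) and about 86 mm wide (y); dividers between bays stand 15 mm above the floor, outer side and rear walls 20 mm.
- bay_cup (a point): The same for the middle bay, for the cup. The face of the cabinet, whose top covers what lies behind it, is 102 mm less the drawer joint value beyond the bay centres along +x.
- bay_dishes (a point): The same for the right (-y) bay, for the dishes.
- jar1_mid (a point): Squat specimen jar: glass with a white screw cap, diameter 40 mm, 32 mm high, 50 g, standing upright at the start; the point is on its axis at half height (16 mm), z up its axis. May be absent.
- jar2_mid (a point): Squat specimen jar: glass with a white screw cap, diameter 40 mm, 32 mm high, 50 g, standing upright at the start; the point is on its axis at half height (16 mm), z up its axis. May be absent.
- jar3_mid (a point): Squat specimen jar: glass with a white screw cap, diameter 40 mm, 32 mm high, 50 g, standing upright at the start; the point is on its axis at half height (16 mm), z up its axis. May be absent.
- dish1_mid (a point): Closed white culture dish, diameter 55 mm, 16 mm high, 30 g, lying flat at the start; the point is its centre (8 mm up), z up its axis. May be absent.
- dish2_mid (a point): Closed white culture dish, diameter 55 mm, 16 mm high, 30 g, lying flat at the start; the point is its centre (8 mm up), z up its axis. May be absent.
- ball1_center (a point): Centre of a 20 mm steel grinding ball, 33 g, in the hopper bin at the start. May be absent.
- ball2_center (a point): Centre of a 20 mm steel grinding ball, 33 g, in the hopper bin at the start. May be absent.
- ball3_center (a point): Centre of a 20 mm steel grinding ball, 33 g, in the hopper bin at the start. May be absent.
- ball4_center (a point): Centre of a 20 mm steel grinding ball, 33 g, in the hopper bin at the start. May be absent.
- ball5_center (a point): Centre of a 20 mm steel grinding ball, 33 g, in the hopper bin at the start. May be absent.
- ball6_center (a point): Centre of a 20 mm steel grinding ball, 33 g, in the hopper bin at the start. May be absent.
- torch: Bystander: black torch, 140 mm long, 37 mm thick, lying at the far side. Leave it.
- dish_stack: Bystander: stack of large culture dishes, 92 mm across, 82 mm high, at the far side. Leave it.
Not all that is in view belongs to the job. What is shaped like the part that bears cup_mid but green or red is not meant.

How it is judged:
By the outcome, as a careful person would: the job done as asked, in the order asked, and still so for the second after the job is handed in, with the robot touching nothing.
Of ball1, ball2, ball3, ball4, ball5, ball6 only 3 to 6 are there at a start; the rules pass over those that are not, and their reading is None.
Of jar1, jar2, jar3, dish1, dish2 only 3 to 5 are there at a start; the rules pass over those that are not, and their reading is None.
At some moment in a run one of jar1, jar2, jar3, dish1, dish2 may be knocked a few centimetres aside while the robot is not near it.
It also fails if it takes over 210 s, if anything falls off the work surface, if the arm or the gripper's body presses on something with over 40 N, if the wrist force passes 120 N, or if a joint passes its speed limit or range.

## Working session

There is one attempt and no reset: what is moved stays moved. The work goes in short steps, Python scripts to look and compute and a tool call to move; the robot and the scene stay as the last step left them, time stands still between calls to the robot, and variables do not carry over. Pictures are saved under pics/ and viewed, at most 14 in all, crops included, and the job is handed in when it is done.

Besides the shell and the picture viewer there is one more tool, called after "Request:" as name(argument=value, ...), one argument or row to a line, values as JSON. step_arm: Moves the arm, as the interface text tells. Shift numbers are shares of 0.05 m and turn numbers shares of 4 degrees, none past 1 either way. Its arguments: {"type":"object","properties":{"targets":{"type":"array"}},"required":["targets"]}

```bash
mkdir -p pics; ls
cat > h.py <<'E'
import numpy as np, cv2
from workcell import readout, get_image, ctrl
def shot(name, save=None):
    im=get_image(name); p=np.ascontiguousarray(im["pixels"][:,:,::-1])
    if save: cv2.imwrite(f"pics/{save}.png",p)
    return p,np.array(im["intrinsics"]),np.array(im["extrinsics"])
def ray(K,E,uv):
    R,t=E[:3,:3],E[:3,3]; c=-R.T@t
    d=R.T@np.linalg.inv(K)@np.array([uv[0],uv[1],1.]); return c,d/np.linalg.norm(d)
def plane(K,E,uv,z):
    c,d=ray(K,E,uv); return c+d*(z-c[2])/d[2]
def tri(a,b):
    A=np.zeros((3,3));y=np.zeros(3)
    for c,d in (a,b):
        P=np.eye(3)-np.outer(d,d);A+=P;y+=P@c
    return np.linalg.solve(A,y)
def proj(K,E,X):
    p=K@(E[:3,:3]@np.asarray(X,float)+E[:3,3]); return p[:2]/p[2]
E
python3 - <<'E'
from h import *
for n in("scene","top"):
    p,K,E=shot(n,n+"0"); print(n,K.round(1).tolist(),E.round(4).tolist(), (-E[:3,:3].T@E[:3,3]).round(1))
o=readout.get_obs(); print({k:np.round(v,3).tolist() for k,v in o.items()})
E
```

```text
pics
scene [[485.5, 0.0, 319.6], [0.0, 485.5, 200.5], [0.0, 0.0, 1.0]] [[-0.4399, 0.898, -0.0108, 237.1111], [0.5635, 0.2666, -0.7819, -232.0521], [-0.6993, -0.3501, -0.6233, 1652.8329], [0.0, 0.0, 0.0, 1.0]] [1390.8  427.5  851.3]
top [[511.2, 0.0, 322.4], [0.0, 511.2, 196.8], [0.0, 0.0, 1.0]] [[0.012, -0.9999, -0.0065, 41.3192], [-0.9957, -0.0114, -0.0915, 591.4159], [0.0914, 0.0076, -0.9958, 1395.9493], [0.0, 0.0, 0.0, 1.0]] [ 460.8   37.5 1444.4]
{'t': 0.1, 'qpos': [1.28, 0.424, 1.631, -0.0, 1.089, -0.019], 'qvel': [-0.001, -0.003, -0.003, -0.0, 0.0, 0.001], 'joint_torque': [-0.0, -54.562, -27.432, 0.065, 0.019, -0.0], 'ee_pos': [167.708, 601.834, 403.992], 'orientation': [-0.426, -3.112, 0.002], 'ft_force': [0.12, -1.13, 0.208], 'moment': [0.03, 0.039, 0.04], 'grasp_force': 0.0, 'width': 87.57}
```

View pics/scene0.png

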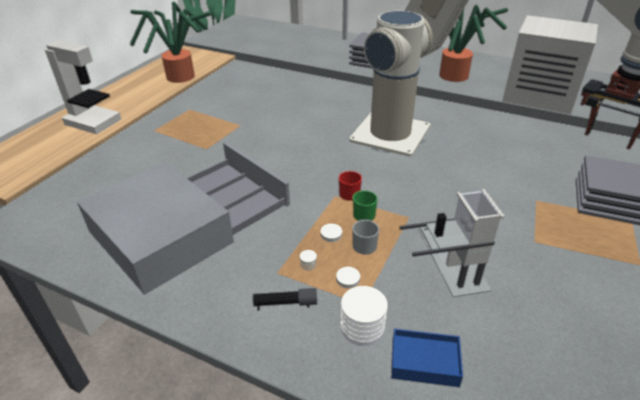

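View pics/top0.png

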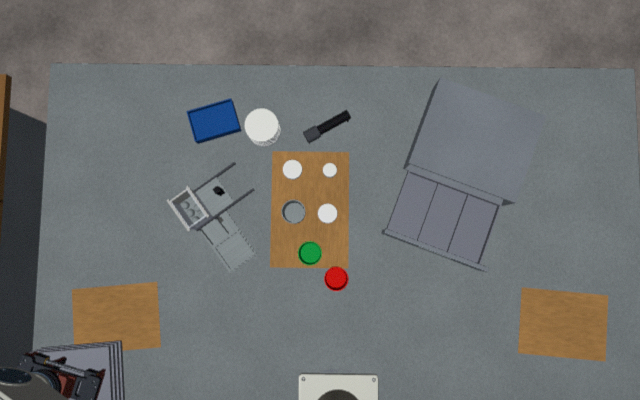

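The scene view shows the steel cup at (365,236), the green one at (365,206) and the red one at (350,185). The dishes are at (331,232) and (348,276), the jar at (308,260), the hopper at about (465,240) and the drawer at about (240,195). In the top view the steel cup is at (293,212), green at (310,252), red at (336,278), dishes at (292,169) and (327,213), the jar at (330,170), the large-dish stack (not wanted) at (262,127), and the nest at about (233,250).

Candidates for the cup are steel (293,212), green (310,252) and red (336,278), so I choose the steel one. Next, a close crop.

Run:
```python
import cv2,numpy as np
a=cv2.imread("pics/top0.png"); b=cv2.imread("pics/scene0.png")
c1=cv2.resize(a[150:280,160:360],None,fx=4,fy=4,interpolation=cv2.INTER_CUBIC)
cv2.imwrite("pics/c1.png",c1)
c2=cv2.resize(b[160:310,290:510],None,fx=3.6,fy=3.6,interpolation=cv2.INTER_CUBIC)
cv2.imwrite("pics/c2.png",c2)
```

```text
(no output)
```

View pics/c1.png

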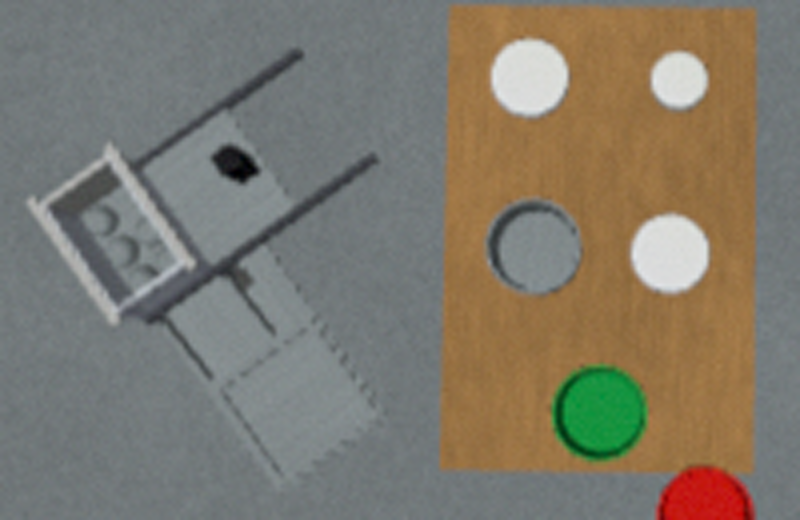

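View pics/c2.png

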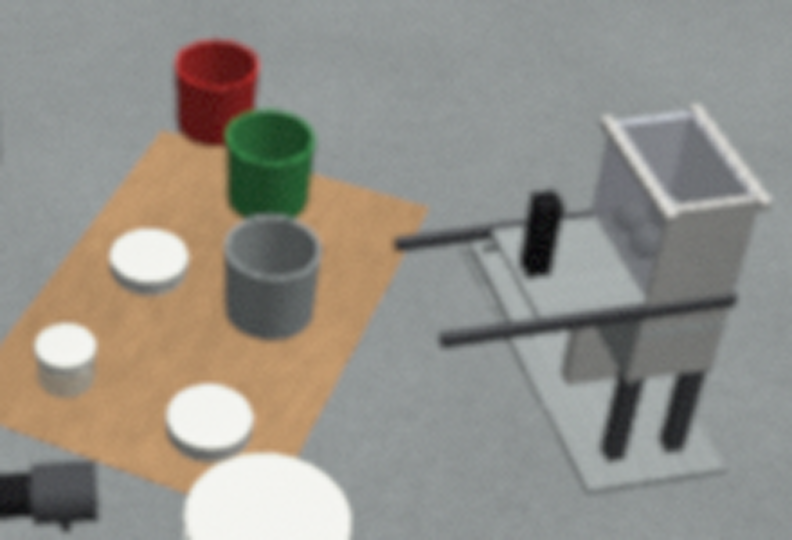

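The crops confirm that the steel cup is empty and upright, at c1 (534,246). The bin rim corners are at c1 (35,200), (112,150), (192,265) and (115,320), and the knob top is at c1 (235,160). One crop of the drawer next, plus measurements.

```bash
cat > m.py <<'E'
from h import *
def load(n):
    p,K,E=shot(n); return p,K,E
T=load("top");S=load("scene")
cu=lambda P:(np.array(P)/4+[160,150]-.375)
cs=lambda P:(np.array(P)/3.6+[290,160]-.36)
rt=[plane(T[1],T[2],cu(q),217) for q in [(35,200),(112,150),(192,265),(115,320)]]
rs=[plane(S[1],S[2],cs(q),217) for q in [(768,200),(672,212),(603,120),(697,108)]]
print("rim top",np.round(rt,1)[:,:2].tolist());print("rim scene",np.round(rs,1)[:,:2].tolist())
for r in (rt,rs):
    r=np.array(r);c=r.mean(0);d=(r[0]+r[1]-r[2]-r[3])[:2]; print("bin",c.round(1),np.degrees(np.arctan2(d[1],d[0])).round(2))
print("knobtop",plane(T[1],T[2],cu((233,157)),200).round(1), plane(S[1],S[2],cs((546,195)),200).round(1))
# white & cups
def blobs(p,m,lo,hi):
    n,l,s,c=cv2.connectedComponentsWithStats(m.astype(np.uint8)); 
    return [(c[i].round(1).tolist(),int(s[i,4])) for i in range(1,n) if lo<s[i,4]<hi]
for nm,(p,K,E) in (("top",T),("scene",S)):
    m=(p.min(2)>190); 
    for c,a in blobs(p,m,60,3000):
        print(nm,c,a,"z32",plane(K,E,c,32).round(1)[:2],"z16",plane(K,E,c,16).round(1)[:2])
print("cup top rim",plane(T[1],T[2],cu((534,246)),60).round(1), "scene", plane(S[1],S[2],cs((272,247)),60).round(1))
a=T[0][70:280,375:555]; cv2.imwrite("pics/c3.png",cv2.resize(a,None,fx=2.8,fy=2.8,interpolation=cv2.INTER_CUBIC))
b=S[0][135:290,70:300]; cv2.imwrite("pics/c4.png",cv2.resize(b,None,fx=3.4,fy=3.4,interpolation=cv2.INTER_CUBIC))
E
python3 m.py
```

```text
rim top [[562.4, 418.6], [593.3, 373.2], [524.2, 322.4], [490.7, 367.6]]
rim scene [[564.2, 424.8], [597.4, 378.8], [530.9, 324.4], [495.5, 372.0]]
bin [542.6 370.5 217. ] 35.85
bin [547. 375. 217.] 38.42
knobtop [591.6 303.4 200. ] [591.9 309.2 200. ]
top [260.8, 124.6] 847 z32 [792.5 223.9] z16 [796.2 226. ]
top [291.9, 168.8] 265 z32 [667.9 134.2] z16 [670.3 135.3]
top [329.1, 169.5] 130 z32 [667.1  30.4] z16 [669.5  30.3]
top [327.1, 212.8] 270 z32 [546.2  34.6] z16 [547.1  34.6]
scene [559.3, 28.3] 1298 z32 [-1213.    424.6] z16 [-1263.8   424.5]
scene [92.8, 116.0] 515 z32 [ 385.  -959.3] z16 [ 365.3 -986.4]
scene [391.7, 136.1] 985 z32 [71.2 31.2] z16 [45.5 23.5]
scene [468.1, 206.1] 65 z32 [324.4 334.3] z16 [303.5 332.5]
scene [331.1, 230.5] 236 z32 [567.8  46.6] z16 [551.7  39.2]
scene [307.8, 255.5] 153 z32 [671.5  34.1] z16 [657.4  26.4]
scene [347.9, 275.2] 318 z32 [688.2 144.9] z16 [674.5 139.4]
scene [364.8, 304.5] 1384 z32 [749.8 210.9] z16 [737.2 206.6]
cup top rim [548.  126.9  60. ] scene [552.9 131.2  60. ]
```

View pics/c3.png

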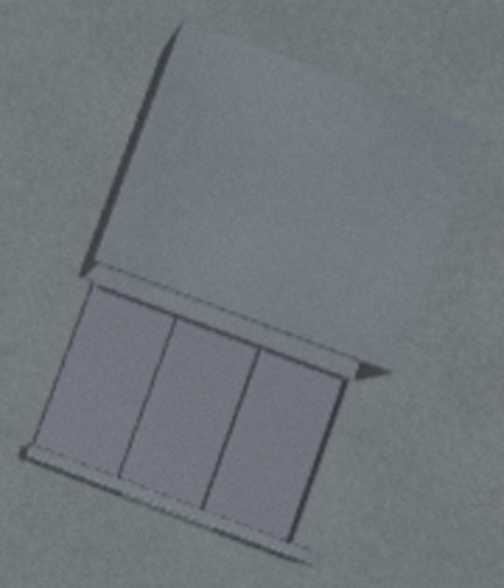

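View pics/c4.png

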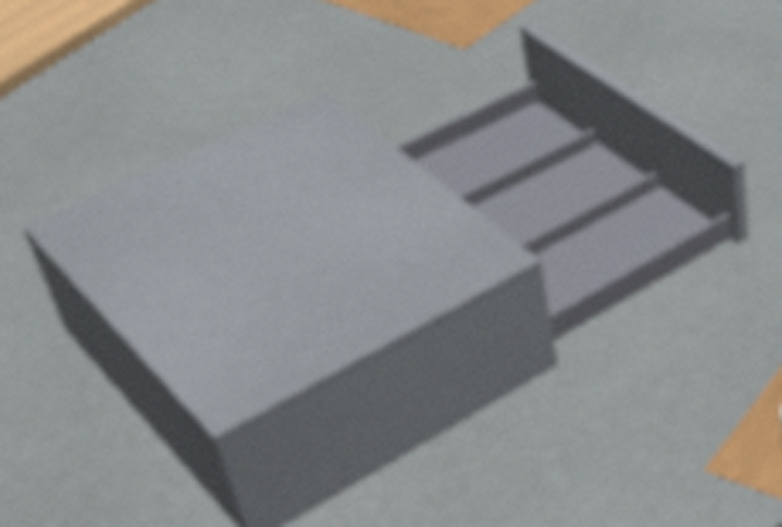

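```bash
cat > d.py <<'E'
from h import *
T=shot("top");S=shot("scene")
ct=lambda P:(np.array(P)/2.8+[375,70]-.32)
cs=lambda P:(np.array(P)/3.4+[70,135]-.35)
pt=lambda q,z:plane(T[1],T[2],ct(q),z)[:2]; ps=lambda q,z:plane(S[1],S[2],cs(q),z)[:2]
def yaw(a,b): d=b-a; return np.degrees(np.arctan2(d[1],d[0])).round(2)
for a,b in [((120,478),(175,320)),((205,508),(260,350))]:
    A,B=pt(a,29),pt(b,29); print("div",A.round(1),B.round(1),yaw(A,B))
A,B=pt((35,445),34),pt((92,285),34);print("side",A.round(1),B.round(1),yaw(A,B))
A,B=pt((292,540),34),pt((345,380),34);print("side",A.round(1),B.round(1),yaw(A,B))
A,B=pt((20,455),88),pt((312,562),88);print("front outer top",A.round(1),B.round(1),yaw(A,B)+90,np.linalg.norm(B-A))
A,B=pt((97,262),102),pt((358,362),102);print("cab top",A.round(1),B.round(1),yaw(A,B)+90,np.linalg.norm(B-A))
A,B=pt((80,275),102),pt((390,372),102);print("cab?",A.round(1),B.round(1),yaw(A,B)+90,np.linalg.norm(B-A))
for z in(84,90):
  A,B=ps((737,165),z),ps((523,30),z);print("S front inner top",z,A.round(1),B.round(1),yaw(A,B)+90,np.linalg.norm(B-A))
for n,a,b in [("div",(590,132),(468,198)),("div2",(655,177),(530,248))]:
    A,B=ps(a,29),ps(b,29); print("S",n,A.round(1),B.round(1),yaw(A,B))
A,B=ps((540,262),102),ps((400,150),102);print("S cab front top",A.round(1),B.round(1),yaw(A,B)+90)
E
python3 d.py
```

```text
div [ 473.1 -215.4] [ 630.3 -270.8] -19.41
div [ 444.7 -298.6] [ 601.3 -354.7] -19.71
side [ 504.4 -131.2] [ 663.7 -187.7] -19.52
side [ 414.8 -381.9] [ 572.  -436.5] -19.16
front outer top [ 493.1 -110.6] [ 396.3 -384.2] -19.489999999999995 290.25992885056064
cab top [ 676.  -181.6] [ 583.7 -426.2] -20.659999999999997 261.3693303911074
cab? [ 663.4 -165.5] [ 574.6 -456. ] -16.980000000000004 303.68290790593454
S front inner top 84 [ 501.3 -115.7] [ 407.3 -383.2] -19.36 283.51215633808533
S front inner top 90 [ 508.3 -111.5] [ 415.  -376.9] -19.36 281.2952438808666
S div [ 449.9 -292.7] [ 571.4 -332. ] -17.9
S div2 [ 481.3 -208.2] [ 603.3 -248.7] -18.38
S cab front top [ 683.2 -173.2] [ 616.8 -349.2] -20.680000000000007
```

Request:
step_arm(
  targets=[
    [[1,-1,0,0,0,0,1],[1,-1,0,0,0,0,1],[1,-1,0,0,0,0,1],[1,-1,0,0,0,0,1],[1,-1,0,0,0,0,1]],
  ],
)

```text
t: 0.92
ee_pos: [389.9, 379.6, 404.9]
orientation: [0.425, 3.112, 0.001]
ft_force: [1.2, 0.8, 0.7]
width: 87.9
grasp_force: 0.0
```

```bash
cat > l.py <<'E'
from h import *
for n,(x0,x1,y0,y1) in (("top",(165,262,155,275)),("scene",(395,505,180,300))):
    p,K,E=(lambda i:(i["pixels"][:,:,::-1],np.array(i["intrinsics"]),np.array(i["extrinsics"])))(get_image(n))
    g=cv2.cvtColor(np.ascontiguousarray(p[y0:y1,x0:x1]),cv2.COLOR_BGR2GRAY); g=cv2.resize(g,None,fx=4,fy=4,interpolation=cv2.INTER_CUBIC)
    L=cv2.createLineSegmentDetector(0).detect(g)[0][:,0]
    for s in L:
        if np.hypot(s[2]-s[0],s[3]-s[1])<50: continue
        a=s[:2]/4+[x0,y0]-.375;b=s[2:]/4+[x0,y0]-.375
        o=[]
        for z in (12,150,217):
            A,B=plane(K,E,a,z),plane(K,E,b,z); o.append("%d: %s %s %.1f"%(z,A[:2].round(0),B[:2].round(0),np.degrees(np.arctan2(*(B-A)[1::-1]))%90))
        print(n,a.round(1),b.round(1)," | ".join(o))
# tips
p,K,E=shot("scene","s1")
o=readout.get_obs();e=np.array(o["ee_pos"]);print("tip proj",proj(K,E,e-[0,0,182]).round(1))
cv2.imwrite("pics/c5.png",cv2.resize(p[60:260,380:600],None,fx=3.6,fy=3,interpolation=cv2.INTER_CUBIC))
E
python3 l.py
```

```text
top [189.  226.8] [171.5 201.8] 12: [504. 421.] [573. 473.] 36.7 | 150: [500. 384.] [563. 431.] 36.7 | 217: [498. 366.] [557. 411.] 36.7
top [208.1 214.9] [189.4 188.5] 12: [538. 369.] [612. 424.] 36.8 | 150: [530. 337.] [597. 387.] 36.8 | 217: [527. 321.] [590. 369.] 36.8
top [186.9 190.6] [195.1 202.6] 12: [606. 431.] [572. 406.] 36.0 | 150: [592. 393.] [561. 371.] 36.0 | 217: [585. 375.] [556. 354.] 36.0
top [171.8 200.6] [186.1 190.5] 12: [577. 472.] [606. 433.] 36.6 | 150: [565. 431.] [592. 395.] 36.6 | 217: [560. 410.] [585. 377.] 36.6
top [189.6 227.7] [206.1 215.7] 12: [501. 420.] [535. 374.] 37.1 | 150: [497. 383.] [528. 342.] 37.1 | 217: [495. 365.] [525. 326.] 37.1
top [201.  228.1] [213.1 243.3] 12: [500. 388.] [458. 352.] 39.9 | 150: [497. 354.] [458. 322.] 39.9 | 217: [495. 337.] [459. 307.] 39.9
top [213.8 218.8] [200.7 228. ] 12: [527. 352.] [501. 388.] 36.0 | 150: [521. 322.] [497. 355.] 36.0 | 217: [517. 307.] [495. 338.] 36.0
top [253.8 190.2] [218.8 215.1] 12: [609. 242.] [537. 339.] 36.5 | 150: [594. 222.] [530. 310.] 36.5 | 217: [588. 213.] [526. 296.] 36.5
top 
[... 4282 characters left out ...]
 ] [462.6 192.4] 12: [212. 346.] [244. 304.] 37.6 | 150: [405. 360.] [432. 325.] 37.6 | 217: [500. 366.] [524. 334.] 37.6
scene [453.8 295.3] [489.4 289.6] 12: [625. 374.] [574. 442.] 36.7 | 150: [751. 383.] [708. 439.] 36.7 | 217: [812. 387.] [774. 438.] 36.7
scene [441.7 272.6] [452.9 294.9] 12: [569. 332.] [625. 372.] 35.9 | 150: [704. 348.] [751. 381.] 35.9 | 217: [770. 355.] [812. 385.] 35.9
scene [432.4 254.7] [441.1 272.2] 12: [522. 296.] [569. 330.] 35.9 | 150: [665. 318.] [704. 346.] 35.9 | 217: [734. 328.] [770. 354.] 35.9
scene [436.9 246.4] [428.7 231.2] 12: [488. 298.] [443. 264.] 36.6 | 150: [637. 319.] [599. 291.] 36.6 | 217: [709. 330.] [675. 304.] 36.6
tip proj [496.3 163.2]
```

View pics/c5.png

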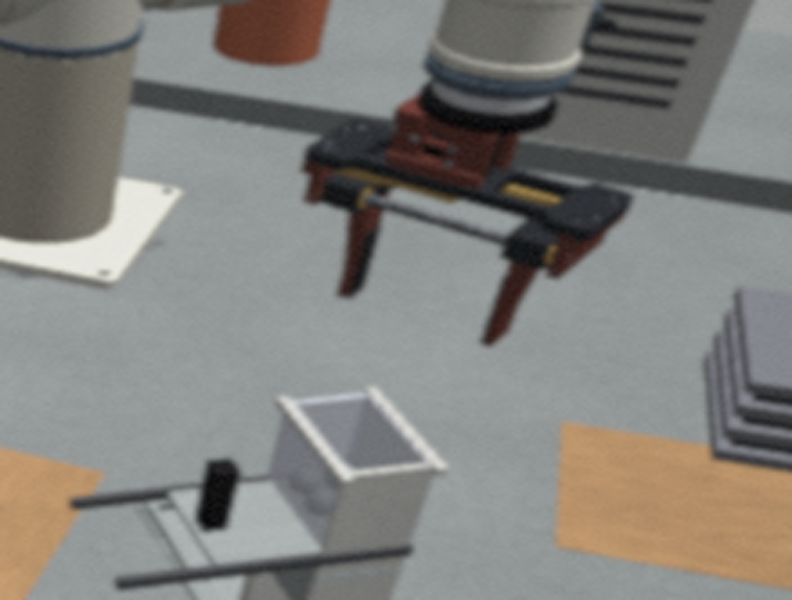

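The fingertips are seen at about (496.7,166.3), against (496.3,163.2) predicted. So the scene camera reads a few mm towards itself and I'll trust the top view. Hopper yaw is 36.7° and the nest is at about (440,295). The cup is at about (548,127).

Request:
step_arm(
  targets=[
    [[0.316,-0.506,0,0,0,1,1],[0.316,-0.506,0,0,0,1,1],[0.316,-0.506,0,0,0,1,1],[0.316,-0.506,0,0,0,1,1],[0.316,-0.506,0,0,0,1,1]],
  ],
)

```text
t: 1.7
ee_pos: [467.5, 255.1, 404.7]
orientation: [0.128, -3.139, -0.001]
ft_force: [-0.4, -0.5, -0.3]
width: 87.9
grasp_force: 0.0
```

Request:
step_arm(
  targets=[
    [[0.316,-0.506,0,0,0,1,1],[0.316,-0.506,0,0,0,1,1],[0.316,-0.506,0,0,0,1,1],[0.316,-0.506,0,0,0,1,1],[0.316,-0.506,0,0,0,1,1]],
  ],
)

```text
t: 2.33
ee_pos: [546.9, 128.8, 404.6]
orientation: [0.671, -3.069, -0.001]
ft_force: [1.0, 0.4, 0.7]
width: 87.7
grasp_force: 0.0
```

Request:
step_arm(
  targets=[
    [[0,0,-0.4,0,0,0.614,1],[0,0,-0.4,0,0,0.614,1],[0,0,-0.4,0,0,0.614,1],[0,0,-0.4,0,0,0.614,1],[0,0,-0.4,0,0,0.614,1]],
  ],
)

```text
t: 2.95
ee_pos: [546.4, 129.7, 304.0]
orientation: [-0.994, 2.98, 0.0]
ft_force: [0.6, 0.2, 0.2]
width: 87.6
grasp_force: 0.0
```

```bash
cat > st.py <<'E'
from h import *
from scipy.spatial.transform import Rotation as R
def state(pr=True):
    o=readout.get_obs(); y=R.from_rotvec(o["orientation"]).as_matrix()
    a=np.degrees(np.arctan2(y[1,1],y[0,1]))
    if pr: print("t",round(o["t"],2),"ee",np.round(o["ee_pos"],1),"closing yaw",a.round(2),"toolz",y[:,2].round(3),"w",np.round(o["width"],1),"F",np.round(o["ft_force"],1),"g",round(o["grasp_force"],1),"j1,j6",np.round([o["qpos"][0],o["qpos"][5]],2))
    return o,a
if __name__=="__main__": state()
E
python3 - <<'E'
from st import *
state()
p,K,E=shot("scene","s2"); e=np.array(readout.get_obs()["ee_pos"])
u=np.array([-.598,.802,0])
for s in(-44,44): print("inner tip proj",proj(K,E,e-[0,0,182]+s*u).round(1))
# any white blobs on the bench now
p,K,E=shot("top"); n,l,s,c=cv2.connectedComponentsWithStats((p.min(2)>190).astype(np.uint8))
for i in range(1,n):
    if s[i,4]>60: print(c[i].round(1),s[i,4],plane(K,E,c[i],16)[:2].round(1),plane(K,E,c[i],32)[:2].round(1))
q=cv2.imread("pics/s2.png"); cv2.imwrite("pics/c6.png",cv2.resize(q[100:300,260:480],None,fx=3,fy=3,interpolation=cv2.INTER_CUBIC))
E
```

```text
t 2.95 ee [546.4 129.7 304. ] closing yaw 126.88 toolz [ 0.  0. -1.] w 87.6 F [0.6 0.2 0.2] g 0.0 j1,j6 [ 0.21 -2.  ]
inner tip proj [348.8 209.7]
inner tip proj [384.7 205.1]
[260.9 124.6] 847 [796.2 225.8] [792.4 223.7]
[291.6 168.2] 241 [671.9 136.2] [669.5 135.1]
[329.1 169.5] 130 [669.5  30.4] [667.1  30.4]
[278.4 202.5] 295 [574.6 171.5] [573.3 170. ]
[327.  212.9] 271 [546.9  34.8] [546.   34.8]
```

View pics/c6.png

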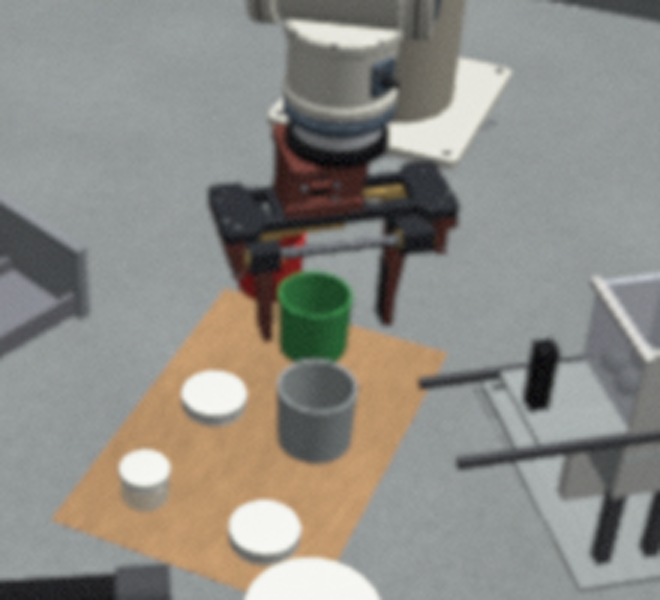

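The tips are at about (349,212) and (389,207) and the cup at about (365,236), with the fingers clear to descend. Now descending and gripping.

Request:
step_arm(
  targets=[
    [[0.032,-0.054,0,0,0,0,1],[0,0,-0.49,0,0,0,1],[0,0,-0.49,0,0,0,1],[0,0,-0.49,0,0,0,1],[0,0,-0.49,0,0,0,1]],
  ],
)

```text
t: 3.68
ee_pos: [549.1, 125.8, 207.2]
orientation: [-0.988, 2.98, -0.0]
ft_force: [-0.2, -0.8, -0.3]
width: 87.9
grasp_force: 0.0
```

Request:
step_arm(
  targets=[
    [[0,0,0,0,0,0,1],[0,0,0,0,0,0,0],[0,0,0,0,0,0,0],[0,0,0,0,0,0,0],[0,0,0,0,0,0,0]],
  ],
)

```text
t: 4.3
ee_pos: [548.7, 125.6, 207.8]
orientation: [-0.988, 2.981, 0.0]
ft_force: [-1.3, 0.2, 6.4]
width: 64.8
grasp_force: 30.0
```

Request:
step_arm(
  targets=[
    [[0,0,0,0,0,0,0],[0,0,0.8,0,0,0,0],[0,0,1,0,0,0,0],[0,0,1,0,0,0,0],[0,0,0.8,0,0,0,0]],
  ],
)

```text
t: 4.92
ee_pos: [548.2, 125.3, 389.1]
orientation: [-0.989, 2.98, -0.0]
ft_force: [0.6, -0.1, -1.4]
width: 64.3
grasp_force: 30.0
```

```bash
python3 st.py
```

```text
t 4.92 ee [548.2 125.3 389.1] closing yaw 126.71 toolz [ 0.002  0.    -1.   ] w 64.3 F [ 0.6 -0.1 -1.4] g 30.0 j1,j6 [ 0.2  -2.01]
```

Request:
step_arm(
  targets=[
    [[-0.433,0.68,0,0,0,0,0],[-0.433,0.68,0,0,0,0,0],[-0.433,0.68,0,0,0,0,0],[-0.433,0.68,0,0,0,0,0],[-0.433,0.68,0,0,0,0,0]],
  ],
)

```text
t: 5.55
ee_pos: [439.1, 296.2, 387.0]
orientation: [-0.989, 2.982, 0.0]
ft_force: [-0.2, 0.4, -1.6]
width: 64.6
grasp_force: 30.0
```

Request:
step_arm(
  targets=[
    [[0,0,-0.3,0,0,0,0],[0,0,-0.6,0,0,0,0],[0,0,-0.8,0,0,0,0],[0,0,-0.6,0,0,0,0],[0,0,-0.4,0,0,0,0]],
  ],
)

```text
t: 6.18
ee_pos: [440.0, 294.1, 249.7]
orientation: [0.988, -2.98, 0.001]
ft_force: [-0.4, -0.0, -1.1]
width: 64.8
grasp_force: 30.0
```

Run:
```python
from st import *
state()
p,K,E=shot("scene"); q,K2,E2=shot("top")
a=cv2.resize(p[150:290,380:500],None,fx=3.3,fy=3.3,interpolation=cv2.INTER_CUBIC)
b=cv2.resize(q[170:290,190:290],None,fx=3.8,fy=3.85,interpolation=cv2.INTER_CUBIC)
cv2.imwrite("pics/c7.png",np.hstack([a[:462],b[:462]]))
```

```text
t 6.17 ee [440.  294.1 249.7] closing yaw 126.67 toolz [-0.002 -0.001 -1.   ] w 64.8 F [-0.4 -0.  -1.1] g 30.0 j1,j6 [ 0.57 -1.64]
```

View pics/c7.png

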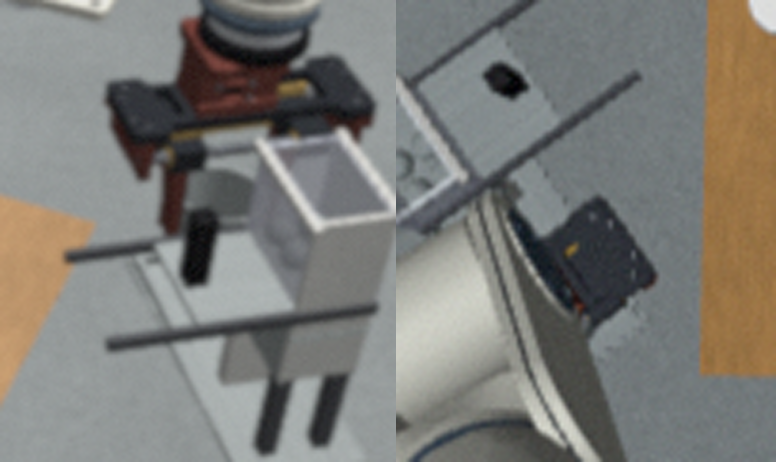

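Run:
```python
from h import *
i=get_image("top");K=np.array(i["intrinsics"]);E=np.array(i["extrinsics"])
u=np.array([.8018,.5976]);v=np.array([-.5976,.8018]);n=np.array([439.9,295.3])
for q in [(378,415),(280,482),(312,325),(220,388)]:
    for z in (4,12):
        w=plane(K,E,np.array(q)/4+[160,150]-.375,z)[:2]-n; print(q,z,(w@u).round(1),(w@v).round(1))
```

```text
(378, 415) 4 -41.0 -41.1
(378, 415) 12 -41.5 -42.0
(280, 482) 4 -38.7 41.3
(280, 482) 12 -39.2 39.9
(312, 325) 4 37.7 -39.8
(312, 325) 12 36.8 -40.8
(220, 388) 4 39.7 37.9
(220, 388) 12 38.7 36.5
```

The chute side, fence corners and bin all agree: the nest is within about 1 mm of (440,295). Lowering.

Request:
step_arm(
  targets=[
    [[0,0,-0.3,0,0,0,0],[0,0,-0.25,0,0,0,0],[0,0,-0.1,0,0,0,0],[0,0,-0.06,0,0,0,0],[0,0,0,0,0,0,0]],
  ],
)

```text
t: 6.95
ee_pos: [440.1, 295.4, 216.1]
orientation: [0.989, -2.982, 0.0]
ft_force: [0.3, 0.4, -1.8]
width: 64.7
grasp_force: 30.0
```

Request:
step_arm(
  targets=[
    [[0,0,-0.04,0,0,0,0],[0,0,-0.03,0,0,0,0],[0,0,-0.02,0,0,0,0],[0,0,0,0,0,0,0],[0,0,0,0,0,0,0]],
  ],
)

```text
t: 7.58
ee_pos: [440.1, 295.4, 211.9]
orientation: [-0.989, 2.982, -0.0]
ft_force: [-1.5, -1.2, 3.4]
width: 64.8
grasp_force: 30.0
```

The cup is seated: z is 4 mm above the bench grasp height with light contact. Release, rise, then go to the knob.

Request:
step_arm(
  targets=[
    [[0,0,0,0,0,0,1],[0,0,0,0,0,0,1],[0,0,0,0,0,0,1],[0,0,0.2,0,0,0,1],[0,0,0.5,0,0,0,1]],
  ],
)

```text
t: 8.2
ee_pos: [439.7, 295.2, 246.6]
orientation: [0.989, -2.98, 0.001]
ft_force: [0.6, 0.3, 0.5]
width: 87.8
grasp_force: 0.0
```

Request:
step_arm(
  targets=[
    [[0,0,0.8,0,0,0,1],[0,0,1,0,0,0,1],[0,0,1,0,0,0,0.5],[0,0,0.7,0,0,0,0.5],[0,0,0,0,0,0,0.5]],
  ],
)

```text
t: 8.82
ee_pos: [440.5, 295.7, 425.2]
orientation: [-0.987, 2.976, 0.003]
ft_force: [0.1, -0.1, -0.5]
width: 61.4
grasp_force: 0.0
```

Request:
step_arm(
  targets=[
    [[0.6,0.045,0,0,0,0,0.5],[0.8,0.06,0,0,0,0,0.5],[0.8,0.06,0,0,0,0,0.5],[0.6,0.045,0,0,0,0,0.5],[0.2,0.015,0,0,0,0,0.5]],
  ],
)

```text
t: 9.45
ee_pos: [590.9, 306.3, 419.9]
orientation: [0.987, -2.98, 0.001]
ft_force: [-0.9, 0.0, 0.6]
width: 43.9
grasp_force: 0.0
```

Run:
```python
from st import *
state()
p,K,E=shot("scene"); q,K2,E2=shot("top")
a=cv2.resize(p[120:260,370:500],None,fx=3.3,fy=3.3,interpolation=cv2.INTER_CUBIC)
b=cv2.resize(q[170:290,190:290],None,fx=3.7,fy=3.85,interpolation=cv2.INTER_CUBIC)
cv2.imwrite("pics/c8.png",np.hstack([a[:462],b[:462]]))
```

```text
t 9.45 ee [590.9 306.3 419.9] closing yaw 126.66 toolz [-0.002 -0.001 -1.   ] w 43.9 F [-0.9  0.   0.6] g 0.0 j1,j6 [ 0.46 -1.75]
```

View pics/c8.png

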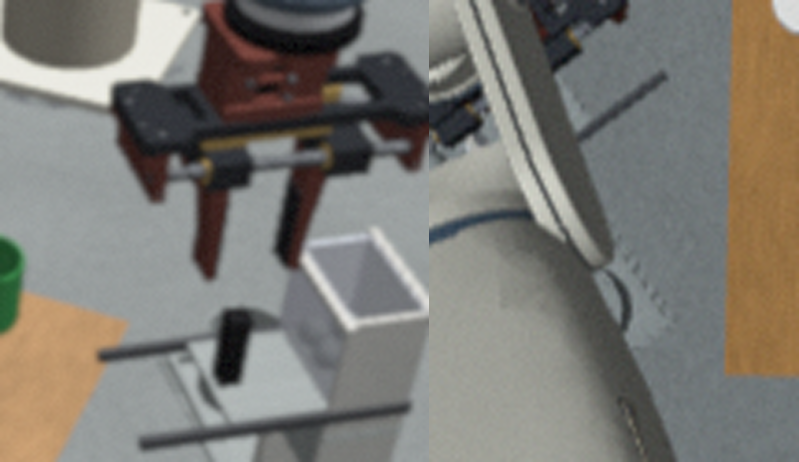

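The fingers straddle the knob line at about (236,312) in the crop, and the cup stands in the nest. Descend, grip and open the shutter.

Request:
step_arm(
  targets=[
    [[0,0,-0.4,0,0,0,0.5],[0,0,-0.5,0,0,0,0.5],[0,0,-0.4,0,0,0,0.5],[0,0,-0.18,0,0,0,0.5],[0,0,0,0,0,0,0.5]],
  ],
)

```text
t: 10.18
ee_pos: [589.7, 306.6, 346.9]
orientation: [0.989, -2.98, 0.0]
ft_force: [0.5, -0.4, 0.5]
width: 44.1
grasp_force: 0.0
```

Request:
step_arm(
  targets=[
    [[0,0,0,0,0,0,0],[0,0,0,0,0,0,0],[0,0,0,0,0,0,0],[0,0,0,0,0,0,0],[0,0,0,0,0,0,0]],
  ],
)

```text
t: 10.8
ee_pos: [590.2, 306.7, 348.2]
orientation: [-0.989, 2.981, 0.0]
ft_force: [-0.2, -0.3, 4.0]
width: 15.9
grasp_force: 30.0
```

Request:
step_arm(
  targets=[
    [[0.14,-0.19,0,0,0,0,0],[0.24,-0.32,0,0,0,0,0],[0.22,-0.3,0,0,0,0,0],[0.117,-0.152,0,0,0,0,0],[0,0,0,0,0,0,0]],
  ],
)

```text
t: 11.42
ee_pos: [626.0, 258.6, 348.2]
orientation: [0.988, -2.982, -0.003]
ft_force: [-5.2, 6.1, 6.2]
width: 16.0
grasp_force: 30.0
```

Request:
step_arm(
  targets=[
    [[0,0,0,0,0,0,0],[0,0,0,0,0,0,0],[0,0,0,0,0,0,0],[0,0,0,0,0,0,0],[0,0,0,0,0,0,0]],
  ],
)

```text
t: 12.05
ee_pos: [626.0, 258.7, 348.2]
orientation: [-0.989, 2.982, 0.002]
ft_force: [-4.4, 4.7, 5.7]
width: 15.9
grasp_force: 30.0
```

Request:
step_arm(
  targets=[
    [[0,0,0,0,0,0,0],[0,0,0,0,0,0,0],[0,0,0,0,0,0,0],[0,0,0,0,0,0,0],[0,0,0,0,0,0,0]],
  ],
)

```text
t: 12.68
ee_pos: [625.9, 258.7, 348.2]
orientation: [-0.989, 2.982, 0.002]
ft_force: [-4.2, 3.6, 6.5]
width: 15.7
grasp_force: 30.0
```

Request:
step_arm(
  targets=[
    [[0,0,0,0,0,0,0],[0,0,0,0,0,0,0],[0,0,0,0,0,0,0],[0,0,0,0,0,0,0],[0,0,0,0,0,0,0]],
  ],
)

```text
t: 13.3
ee_pos: [625.9, 258.7, 348.2]
orientation: [-0.989, 2.982, 0.002]
ft_force: [-3.5, 3.9, 7.2]
width: 15.9
grasp_force: 30.0
```

Run:
```python
from st import *
state()
p,K,E=shot("scene"); q,K2,E2=shot("top")
a=cv2.resize(p[120:300,370:500],None,fx=3,fy=3,interpolation=cv2.INTER_CUBIC)
b=cv2.resize(q[150:285,160:290],None,fx=3.1,fy=4,interpolation=cv2.INTER_CUBIC)
cv2.imwrite("pics/c9.png",np.hstack([a[:540],b[:540]]))
```

```text
t 13.3 ee [625.9 258.7 348.2] closing yaw 126.7 toolz [-0.     0.001 -1.   ] w 15.9 F [-3.5  3.9  7.2] g 30.0 j1,j6 [ 0.37 -1.84]
```

View pics/c9.png

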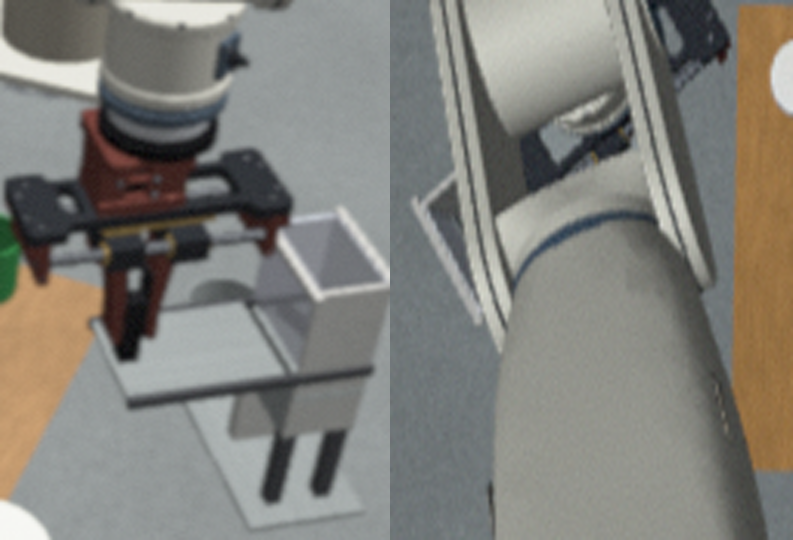

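The shutter is at its open stop and no balls are visible in the bin (crop about (300,330)). Close it again with a little overtravel.

Request:
step_arm(
  targets=[
    [[-0.14,0.19,0,0,0,0,0],[-0.24,0.32,0,0,0,0,0],[-0.22,0.3,0,0,0,0,0],[-0.14,0.18,0,0,0,0,0],[0,0,0,0,0,0,0]],
  ],
)

```text
t: 14.02
ee_pos: [589.7, 307.3, 348.2]
orientation: [-0.989, 2.98, -0.002]
ft_force: [1.3, -2.1, 5.2]
width: 16.0
grasp_force: 30.0
```

Request:
step_arm(
  targets=[
    [[0,0,0,0,0,0,0],[0,0,0,0,0,0,0],[0,0,0,0,0,0,0],[0,0,0,0,0,0,0],[0,0,0,0,0,0,0]],
  ],
)

```text
t: 14.65
ee_pos: [589.8, 307.2, 348.2]
orientation: [-0.988, 2.981, -0.001]
ft_force: [1.1, -2.3, 4.9]
width: 16.1
grasp_force: 30.0
```

Request:
step_arm(
  targets=[
    [[-0.024,0.032,0,0,0,0,0],[0,0,0,0,0,0,0],[0,0,0,0,0,0,0],[0,0,0,0,0,0,0],[0,0,0,0,0,0,0]],
  ],
)

```text
t: 15.28
ee_pos: [589.5, 307.6, 348.2]
orientation: [-0.987, 2.98, -0.004]
ft_force: [5.2, -9.1, 5.2]
width: 16.4
grasp_force: 30.0
```

The shutter is shut against its stop (about 10 N). Release, rise and move aside to look.

Request:
step_arm(
  targets=[
    [[0,0,0,0,0,0,0.5],[0,0,0,0,0,0,0.5],[0,0,0.3,0,0,0,0.5],[0,0,0.8,0,0,0,0.5],[0,0,0.6,0,0,0,0.5]],
  ],
)

```text
t: 15.9
ee_pos: [587.8, 309.9, 435.1]
orientation: [-0.989, 2.98, 0.0]
ft_force: [0.3, 0.2, -0.2]
width: 44.2
grasp_force: 0.0
```

Request:
step_arm(
  targets=[
    [[-0.1,-1,0,0,0,-1,0.9],[-0.1,-1,0,0,0,-1,0.9],[-0.1,-1,0,0,0,-1,0.9],[-0.1,-1,0,0,0,-1,0.9],[-0.1,-1,0,0,0,-1,0.9]],
  ],
)

```text
t: 16.52
ee_pos: [562.4, 58.3, 433.8]
orientation: [-0.454, 3.107, -0.0]
ft_force: [0.7, -1.1, 0.9]
width: 78.8
grasp_force: 0.0
```

Run:
```python
from st import *
state()
p,K,E=shot("scene"); q,K2,E2=shot("top")
a=cv2.resize(p[170:300,390:510],None,fx=3.3,fy=4.2,interpolation=cv2.INTER_CUBIC)
b=cv2.resize(q[150:285,160:290],None,fx=3.1,fy=4,interpolation=cv2.INTER_CUBIC)
cv2.imwrite("pics/c10.png",np.hstack([a[:540],b[:540]]))
for nm,(p,K,E) in (("top",(q,K2,E2)),("scene",(p,K,E))):
  n,l,s,c=cv2.connectedComponentsWithStats((p.min(2)>190).astype(np.uint8))
  for i in range(1,n):
    if s[i,4]>60: print(nm,c[i].round(1),s[i,4],plane(K,E,c[i],16)[:2].round(1),plane(K,E,c[i],32)[:2].round(1))
```

```text
t 16.52 ee [562.4  58.3 433.8] closing yaw 106.61 toolz [ 0.001  0.    -1.   ] w 78.8 F [ 0.7 -1.1  0.9] g 0.0 j1,j6 [ 0.08 -1.78]
top [260.9 124.6] 842 [796.3 225.9] [792.5 223.8]
top [316.  187.8] 289 [617.   66.7] [615.3  66.4]
top [327.9 215.6] 170 [539.3  32.4] [538.4  32.5]
scene [66.1 49.2] 12383 [  -51.1 -1588.1] [  -23.4 -1549.5]
scene [559.4  28.3] 1332 [-1263.7   424.9] [-1212.9   424.9]
scene [337.1  43.5] 152 [-630.8 -482.5] [-592.1 -465. ]
scene [ 92.5 116. ] 542 [ 365.7 -987.6] [ 385.4 -960.5]
scene [402.5 138.3] 737 [43.9 60.1] [69.7 67.2]
scene [492.5 202.5] 77 [259.6 388.9] [281.3 389.7]
scene [467.7 205.7] 73 [302.3 331.2] [323.2 333. ]
scene [331.  230.5] 243 [551.9  39. ] [568.   46.5]
scene [307.7 255.6] 155 [657.8  26.4] [671.8  34.1]
scene [347.9 275.2] 323 [674.5 139.5] [688.2 145. ]
scene [365.2 305.1] 1440 [738.3 208. ] [750.8 212.2]
```

View pics/c10.png

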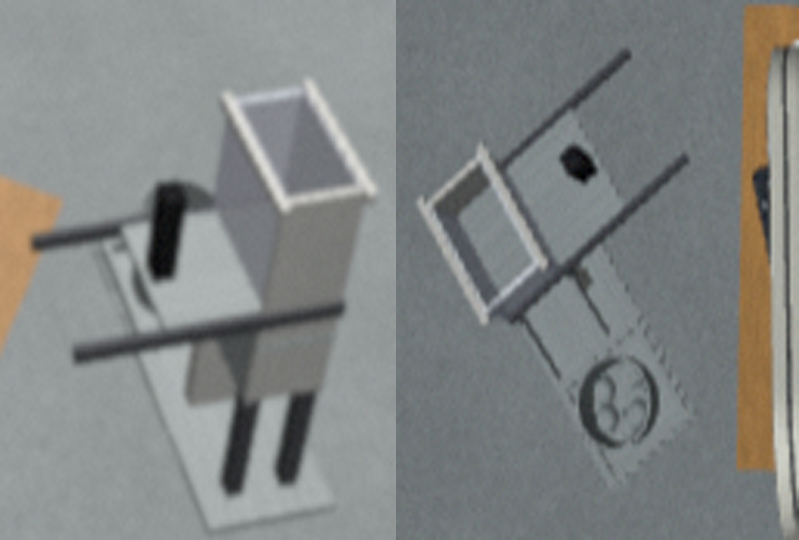

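The bin is empty, the shutter is shut (knob back near the bin) and the balls lie in the cup at crop (620,402). Now the dishes. I turn the gripper's closing line to -19.5° (the drawer's x axis) over dish 2 at (547,34.7).

Request:
step_arm(
  targets=[
    [[-0.06,-0.09,0,0,0,-1,0.9],[-0.06,-0.09,0,0,0,-1,0.9],[-0.06,-0.09,0,0,0,-1,0.9],[-0.06,-0.09,0,0,0,-1,0.9],[-0.06,-0.09,0,0,0,-1,0.9]],
  ],
)

```text
t: 17.25
ee_pos: [547.8, 37.9, 433.5]
orientation: [0.092, 3.139, 0.001]
ft_force: [0.5, 0.2, -0.6]
width: 78.9
grasp_force: 0.0
```

Request:
step_arm(
  targets=[
    [[0,0,0,0,0,-1,0.9],[0,0,0,0,0,-1,0.9],[0,0,0,0,0,-1,0.9],[0,0,0,0,0,-1,0.9],[0,0,0,0,0,-1,0.9]],
  ],
)

```text
t: 17.88
ee_pos: [547.9, 38.1, 433.5]
orientation: [0.635, 3.076, 0.001]
ft_force: [0.0, -0.5, 0.2]
width: 78.9
grasp_force: 0.0
```

Request:
step_arm(
  targets=[
    [[0,0,0,0,0,-1,0.9],[0,0,0,0,0,-1,0.9],[0,0,0,0,0,-1,0.9],[0,0,0,0,0,-1,0.9],[0,0,0,0,0,-1,0.9]],
  ],
)

```text
t: 18.5
ee_pos: [547.9, 38.1, 433.5]
orientation: [1.16, 2.919, 0.001]
ft_force: [-0.4, 0.2, 0.1]
width: 78.7
grasp_force: 0.0
```

Request:
step_arm(
  targets=[
    [[0,0,0,0,0,-1,0.9],[0,0,0,0,0,-1,0.9],[0,0,0,0,0,-1,0.9],[0,0,0,0,0,-1,0.9],[0,0,0,0,0,-1,0.9]],
  ],
)

```text
t: 19.12
ee_pos: [547.9, 38.1, 433.5]
orientation: [1.649, 2.673, 0.001]
ft_force: [-0.4, -0.4, 0.5]
width: 79.0
grasp_force: 0.0
```

Request:
step_arm(
  targets=[
    [[0,0,0,0,0,-1,0.9],[0,0,0,0,0,-1,0.9],[0,0,0,0,0,-1,0.9],[0,0,0,0,0,-1,0.9],[0,0,0,0,0,-1,0.9]],
  ],
)

```text
t: 19.75
ee_pos: [547.9, 38.1, 433.5]
orientation: [2.088, 2.346, 0.001]
ft_force: [-0.2, 0.0, 0.7]
width: 79.1
grasp_force: 0.0
```

Request:
step_arm(
  targets=[
    [[0,0,-0.3,0,0,-1,0.9],[0,0,-0.6,0,0,-1,0.9],[0,0,-0.8,0,0,-1,0.9],[0,0,-0.7,0,0,-1,0.9],[0,0,-0.4,0,0,-1,0.9]],
  ],
)

```text
t: 20.38
ee_pos: [547.6, 38.1, 291.6]
orientation: [-2.464, -1.948, 0.001]
ft_force: [-0.1, -0.4, -0.5]
width: 78.8
grasp_force: 0.0
```

```bash
cat > w.py <<'E'
from st import *
def whites():
  for nm in("top","scene"):
    p,K,E=shot(nm)
    n,l,s,c=cv2.connectedComponentsWithStats((p.min(2)>190).astype(np.uint8))
    for i in range(1,n):
      if 60<s[i,4]<800:
        a=plane(K,E,c[i],16)[:2];b=plane(K,E,c[i],32)[:2]
        if nm=="scene": a=a-[4.4,4.2];b=b-[4.4,4.2]
        if 380<a[0]<760 and -480<a[1]<220: print(nm,c[i].round(1),s[i,4],"dish",a.round(1),"jar",b.round(1))
state(); whites()
E
python3 w.py
```

```text
t 20.38 ee [547.6  38.1 291.6] closing yaw -13.35 toolz [-0.001  0.    -1.   ] w 78.8 F [-0.1 -0.4 -0.5] g 0.0 j1,j6 [0.05 0.28]
top [291.8 168.8] 262 dish [670.2 135.6] jar [667.8 134.5]
top [329.7 166.9] 66 dish [676.8  28.8] jar [674.3  28.9]
top [326.4 202.9] 325 dish [574.9  36.9] jar [573.6  36.9]
scene [331.  230.5] 243 dish [547.5  34.8] jar [563.6  42.3]
scene [307.7 255.6] 155 dish [653.4  22.2] jar [667.4  29.9]
scene [347.9 275.2] 322 dish [670.2 135.3] jar [683.9 140.8]
```

Request:
step_arm(
  targets=[
    [[0,-0.068,-0.2,0,0,-0.8,0.9],[0,0,-0.6,0,0,-0.73,0.9],[0,0,-0.7,0,0,0,0.9],[0,0,-0.4,0,0,0,0.9],[0,0,-0.2,0,0,0,0.9]],
  ],
)

```text
t: 21.1
ee_pos: [548.3, 34.2, 187.8]
orientation: [2.562, 1.817, 0.001]
ft_force: [-0.9, 0.0, 0.1]
width: 79.1
grasp_force: 0.0
```

Request:
step_arm(
  targets=[
    [[0,0,0,0,0,0,0.9],[0,0,0,0,0,0,0],[0,0,0,0,0,0,0],[0,0,0,0,0,0,0],[0,0,0,0,0,0,0]],
  ],
)

```text
t: 21.72
ee_pos: [548.0, 33.7, 188.3]
orientation: [2.564, 1.815, 0.001]
ft_force: [-1.1, 0.4, 5.9]
width: 54.2
grasp_force: 30.0
```

```bash
python3 st.py
```

```text
t 21.73 ee [548.   33.7 188.3] closing yaw -19.41 toolz [ 0.001  0.    -1.   ] w 54.2 F [-1.1  0.4  5.9] g 30.0 j1,j6 [0.04 0.38]
```

Request:
step_arm(
  targets=[
    [[0,0,0.4,0,0,0,0],[0,0,0.8,0,0,0,0],[0,0,0.8,0,0,0,0],[0,0,0.8,0,0,0,0],[0,0,0.4,0,0,0,0]],
  ],
)

```text
t: 22.35
ee_pos: [547.9, 33.7, 351.2]
orientation: [2.562, 1.814, 0.005]
ft_force: [-0.7, -0.0, -0.7]
width: 53.9
grasp_force: 30.0
```

```bash
python3 st.py
python3 - <<'E'
from h import *
i=get_image("top");p,K,E=i["pixels"],np.array(i["intrinsics"]),np.array(i["extrinsics"])
x0,x1,y0,y1=375,555,70,280
g=cv2.resize(cv2.cvtColor(np.ascontiguousarray(p[y0:y1,x0:x1]),cv2.COLOR_RGB2GRAY),None,fx=4,fy=4,interpolation=cv2.INTER_CUBIC)
th=np.radians(-19.5);X=np.array([np.cos(th),np.sin(th)]);Y=np.array([-X[1],X[0]]);o=np.array([539,-283.])
for s in cv2.createLineSegmentDetector(0).detect(g)[0][:,0]:
    if np.hypot(s[2]-s[0],s[3]-s[1])<90: continue
    a=s[:2]/4+[x0,y0]-.375;b=s[2:]/4+[x0,y0]-.375;out=[]
    for z in(29,88,102):
        A,B=plane(K,E,a,z)[:2],plane(K,E,b,z)[:2];d=B-A
        out.append("%d x %.0f..%.0f y %.0f..%.0f"%(z,(A-o)@X,(B-o)@X,(A-o)@Y,(B-o)@Y))
    print(a.round(0),b.round(0),"%.1f"%(np.degrees(np.arctan2(d[1],d[0]))%90-90)," | ".join(out))
E
```

```text
t 22.35 ee [547.9  33.7 351.2] closing yaw -19.41 toolz [ 0.004  0.    -1.   ] w 53.9 F [-0.7 -0.  -0.7] g 30.0 j1,j6 [0.04 0.38]
[477. 262.] [497. 205.] -20.1 29 x -85..82 y -131..-132 | 88 x -89..71 y -114..-115 | 102 x -90..69 y -110..-111
[402. 168.] [435.  82.] -20.4 29 x 91..355 y 148..144 | 88 x 79..332 y 153..149 | 102 x 77..327 y 154..150
[446. 251.] [466. 194.] -20.2 29 x -86..83 y -41..-43 | 88 x -90..72 y -28..-30 | 102 x -91..70 y -24..-27
[499. 205.] [479. 263.] -20.2 29 x 86..-85 y -138..-136 | 88 x 74..-89 y -121..-119 | 102 x 72..-90 y -117..-115
[438. 183.] [420. 232.] -20.2 29 x 84..-61 y 40..42 | 88 x 73..-66 y 50..52 | 102 x 71..-67 y 52..54
[468. 194.] [447. 251.] -20.2 29 x 84..-85 y -48..-45 | 88 x 73..-89 y -34..-32 | 102 x 70..-89 y -31..-29
[408. 170.] [389. 222.] -20.2 29 x 90..-65 y 130..132 | 88 x 79..-69 y 136..138 | 102 x 76..-71 y 137..139
[482. 272.] [442. 256.] -19.8 29 x -104..-103 y -152..-35 | 88 x -107..-107 y -134..-22 | 102 x -108..-107 y -130..-19
[454. 259.] [481. 269.] -20.4 29 x -98..-99 y -68..-146 | 88 x -101..-102 y -53..-129 | 102 x -102..-103 y -50..-125
[439.  79.] [416. 140.] -20.3 29 x 368..178 y 135..137 | 88 x 345..163 y 141..143 | 102 x 340..160 y 142..145
[410. 171.] [499. 204.] -20.2 29 x 90..87 y 125..-137 | 88 x 79..76 y 132..-120 | 102 x 76..73 y 133..-116
[419. 248.] [384. 234.] -20.2 29 x -102..-101 y 32..135 | 88 x -105..-104 y 42..141 | 102 x -106..-105 y 44..142
[416. 141.] [408. 162.] -20.8 29 x 177..112 y 137..138 | 88 x 162..100 y 143..144 | 102 x 159..97 y 144..146
[425. 216.] [433. 194.] -20.3 29 x -14..52 y 46..45 | 88 x -21..43 y 55..55 | 102 x -22..40 y 58..57
[466. 194.] [438. 184.] -20.2 29 x 83..84 y -42..39 | 88 x 72..73 y -29..49 | 102 x 69..70 y -25..51
[490. 203.] [468. 195.] -20.4 29 x 82..83 y -112..-49 | 88 x 71..72 y -96..-36 | 102 x 68..69 y -92..-32
```

Request:
step_arm(
  targets=[
    [[-0.014,-0.7,0,0,0,-0.2,0],[-0.014,-1,0,0,0,0,0],[-0.014,-1,0,0,0,0,0],[-0.014,-1,0,0,0,0,0],[-0.014,-1,0,0,0,0,0]],
  ],
)

```text
t: 23.02
ee_pos: [543.7, -202.8, 347.9]
orientation: [-2.577, -1.797, 0.0]
ft_force: [0.5, -0.2, -0.3]
width: 54.1
grasp_force: 30.0
```

Request:
step_arm(
  targets=[
    [[-0.014,-1,0,0,0,0,0],[-0.014,-1,0,0,0,0,0],[-0.014,-1,0,0,0,0,0],[-0.014,-0.556,-0.3,0,0,0,0],[0,0,-0.5,0,0,0,0]],
  ],
)

```text
t: 23.65
ee_pos: [541.1, -381.5, 308.2]
orientation: [2.577, 1.792, 0.001]
ft_force: [0.6, 0.6, -0.2]
width: 54.3
grasp_force: 30.0
```

Request:
step_arm(
  targets=[
    [[0,0,-0.7,0,0,0,0],[0,0,-0.6,0,0,0,0],[0,0,-0.3,0,0,0,0],[0,0,0,0,0,0,0],[0,0,0,0,0,0,0]],
  ],
)

```text
t: 24.28
ee_pos: [541.9, -379.4, 228.9]
orientation: [2.575, 1.796, 0.001]
ft_force: [-0.7, -0.3, -0.2]
width: 54.1
grasp_force: 30.0
```

```bash
python3 w.py
```

```text
t 24.27 ee [ 541.9 -379.4  228.9] closing yaw -20.21 toolz [ 0.001 -0.001 -1.   ] w 54.1 F [-0.7 -0.3 -0.2] g 30.0 j1,j6 [-0.63 -0.28]
top [291.8 168.7] 266 dish [670.4 135.5] jar [668.1 134.4]
top [329.1 169.4] 132 dish [669.7  30.3] jar [667.4  30.4]
top [474.3 213.3] 90 dish [ 550.4 -376.3] jar [ 549.4 -371.7]
scene [199.7 176. ] 162 dish [ 496.7 -417.8] jar [ 513.7 -401.7]
scene [307.7 255.6] 155 dish [653.4  22.2] jar [667.4  29.9]
scene [348.  275.2] 322 dish [670.  135.3] jar [683.7 140.8]
```

Request:
step_arm(
  targets=[
    [[0,0,-0.2,0,0,0,0],[0,0,-0.15,0,0,0,0],[0,0,-0.04,0,0,0,0],[0,0,0,0,0,0,0],[0,0,0,0,0,0,0]],
  ],
)

```text
t: 25.0
ee_pos: [541.5, -379.1, 208.3]
orientation: [2.577, 1.797, 0.0]
ft_force: [-0.3, -0.0, -0.7]
width: 54.5
grasp_force: 30.0
```

Request:
step_arm(
  targets=[
    [[0,0,0,0,0,0,0.75],[0,0,0,0,0,0,0.75],[0,0,0,0,0,0,0.75],[0,0,0.4,0,0,0,0.75],[0,0,0.8,0,0,0,0.75]],
  ],
)

```text
t: 25.62
ee_pos: [541.0, -378.7, 268.3]
orientation: [-2.574, -1.796, 0.002]
ft_force: [-0.6, -0.3, 0.3]
width: 66.1
grasp_force: 0.0
```

Request:
step_arm(
  targets=[
    [[0,1,0.9,0,0,0,0.9],[0.14,1,0,0,0,0,0.9],[0.4,1,0,0,0,0,0.9],[0.4,1,0,0,0,0,0.9],[0.4,1,0,0,0,0,0.9]],
  ],
)

```text
t: 26.25
ee_pos: [609.0, -131.1, 311.8]
orientation: [2.576, 1.796, 0.002]
ft_force: [0.6, -1.7, 0.2]
width: 79.2
grasp_force: 0.0
```

```bash
python3 w.py
```

```text
t 26.25 ee [ 609.  -131.1  311.8] closing yaw -20.22 toolz [ 0.002 -0.001 -1.   ] w 79.2 F [ 0.6 -1.7  0.2] g 0.0 j1,j6 [-0.23  0.12]
top [291.8 168.8] 261 dish [670.3 135.5] jar [667.9 134.4]
top [329.1 169.5] 130 dish [669.5  30.4] jar [667.1  30.4]
top [414.2 172.2] 317 dish [ 664.6 -209.4] jar [ 662.3 -206.6]
top [476.5 216.5] 274 dish [ 541.6 -382.4] jar [ 540.7 -377.7]
scene [202.1 183.3] 151 dish [ 523.2 -389.3] jar [ 539.7 -373.7]
scene [307.7 255.6] 155 dish [653.4  22.2] jar [667.4  29.9]
scene [347.9 275.2] 324 dish [670.2 135.3] jar [683.9 140.8]
```

Request:
step_arm(
  targets=[
    [[0.245,1,0,0,0,0,0.9],[0.245,1,0,0,0,0,0.9],[0.245,1,0,0,0,0,0.9],[0.245,1,0,0,0,0,0.9],[0.245,1,0,0,0,0,0.9]],
  ],
)

```text
t: 26.98
ee_pos: [670.1, 118.1, 311.4]
orientation: [2.577, 1.796, 0.002]
ft_force: [-0.2, -0.6, 0.6]
width: 79.2
grasp_force: 0.0
```

Request:
step_arm(
  targets=[
    [[0,0.33,-0.1,0,0,0,0.9],[0,0,-0.5,0,0,0,0.9],[0,0,-0.7,0,0,0,0.9],[0,0,-0.4,0,0,0,0.9],[0,0,0,0,0,0,0.9]],
  ],
)

```text
t: 27.6
ee_pos: [669.0, 132.8, 223.6]
orientation: [-2.577, -1.795, 0.005]
ft_force: [-0.0, 0.2, 0.1]
width: 78.8
grasp_force: 0.0
```

```bash
python3 w.py
```

```text
t 27.6 ee [669.  132.8 223.6] closing yaw -20.26 toolz [-0.003 -0.001 -1.   ] w 78.8 F [-0.   0.2  0.1] g 0.0 j1,j6 [0.18 0.53]
top [329.1 169.5] 129 dish [669.3  30.3] jar [667.   30.4]
top [476.5 216.5] 270 dish [ 541.5 -382.5] jar [ 540.6 -377.8]
scene [202.1 183.4] 148 dish [ 523.7 -389. ] jar [ 540.2 -373.4]
scene [307.5 255.7] 147 dish [653.9  21.9] jar [667.9  29.6]
scene [348.4 275.2] 306 dish [669.7 136.2] jar [683.4 141.7]
```

Request:
step_arm(
  targets=[
    [[0.02,0.045,-0.2,0,0,0,0.9],[0,0,-0.3,0,0,0,0.9],[0,0,-0.2,0,0,0,0.9],[0,0,-0.04,0,0,0,0.9],[0,0,0,0,0,0,0.9]],
  ],
)

```text
t: 28.32
ee_pos: [670.7, 136.1, 187.7]
orientation: [-2.577, -1.797, 0.001]
ft_force: [-0.1, -0.1, 0.4]
width: 78.8
grasp_force: 0.0
```

Request:
step_arm(
  targets=[
    [[0,0,0,0,0,0,0],[0,0,0,0,0,0,0],[0,0,0,0,0,0,0],[0,0,0,0,0,0,0],[0,0,0,0,0,0,0]],
  ],
)

```text
t: 28.95
ee_pos: [670.8, 136.2, 188.3]
orientation: [2.577, 1.797, 0.001]
ft_force: [-0.5, 0.1, 3.1]
width: 54.2
grasp_force: 30.0
```

Request:
step_arm(
  targets=[
    [[0,0,0.4,0,0,0,0],[0,0,0.8,0,0,0,0],[0,0,0.8,0,0,0,0],[0,0,0.8,0,0,0,0],[0,0,0,0,0,0,0]],
  ],
)

```text
t: 29.58
ee_pos: [671.8, 136.4, 333.2]
orientation: [2.574, 1.795, 0.011]
ft_force: [-0.1, -0.1, -0.5]
width: 54.2
grasp_force: 30.0
```

```bash
python3 st.py
```

```text
t 29.57 ee [671.8 136.4 333.2] closing yaw -20.21 toolz [ 0.008  0.001 -1.   ] w 54.2 F [-0.1 -0.1 -0.5] g 30.0 j1,j6 [0.18 0.54]
```

Request:
step_arm(
  targets=[
    [[-0.408,-0.976,0,0,0,0,0],[-0.408,-0.976,0,0,0,0,0],[-0.408,-0.976,0,0,0,0,0],[-0.408,-0.976,0,0,0,0,0],[-0.408,-0.976,0,0,0,0,0]],
  ],
)

```text
t: 30.2
ee_pos: [567.4, -109.2, 327.5]
orientation: [-2.576, -1.797, 0.001]
ft_force: [0.8, -1.1, -0.3]
width: 54.0
grasp_force: 30.0
```

Request:
step_arm(
  targets=[
    [[-0.408,-0.976,0,0,0,0,0],[-0.408,-0.976,0,0,0,0,0],[-0.408,-0.976,0,0,0,0,0],[-0.408,-0.976,0,0,0,0,0],[-0.408,-0.976,0,0,0,0,0]],
  ],
)

```text
t: 30.82
ee_pos: [465.5, -353.1, 327.5]
orientation: [-2.576, -1.796, 0.0]
ft_force: [0.7, 0.0, -0.6]
width: 54.3
grasp_force: 30.0
```

Request:
step_arm(
  targets=[
    [[0,0,-0.6,0,0,0,0],[0,0,-0.8,0,0,0,0],[0,0,-0.5,0,0,0,0],[0,0,-0.2,0,0,0,0],[0,0,0,0,0,0,0]],
  ],
)

```text
t: 31.45
ee_pos: [466.5, -351.7, 222.5]
orientation: [-2.576, -1.796, 0.001]
ft_force: [0.1, -0.2, 0.1]
width: 54.0
grasp_force: 30.0
```

```bash
python3 w.py
```

```text
t 31.45 ee [ 466.5 -351.7  222.5] closing yaw -20.21 toolz [-0.001  0.001 -1.   ] w 54.0 F [ 0.1 -0.2  0.1] g 30.0 j1,j6 [-0.67 -0.31]
top [329.1 169.5] 132 dish [669.5  30.3] jar [667.1  30.4]
top [471.8 214.4] 102 dish [ 547.3 -369.4] jar [ 546.3 -364.8]
top [463.9 241.7] 88 dish [ 471.1 -346.3] jar [ 471. -342.]
scene [223.5 166.3] 141 dish [ 424.6 -383.3] jar [ 443.1 -367.8]
scene [202.2 183.3] 152 dish [ 523.2 -389.1] jar [ 539.7 -373.5]
scene [307.8 255.5] 153 dish [653.2  22.2] jar [667.2  29.9]
```

Request:
step_arm(
  targets=[
    [[0,0,-0.2,0,0,0,0],[0,0,-0.12,0,0,0,0],[0,0,-0.05,0,0,0,0],[0,0,0,0,0,0,0],[0,0,0,0,0,0,0]],
  ],
)

```text
t: 32.17
ee_pos: [466.7, -351.9, 204.6]
orientation: [2.577, 1.797, 0.0]
ft_force: [-0.5, -0.5, 0.0]
width: 54.5
grasp_force: 30.0
```

Request:
step_arm(
  targets=[
    [[0,0,0,0,0,0,0.7],[0,0,0,0,0,0,0.7],[0,0,0,0,0,0,0.7],[0,0,0.4,0,0,0,0.7],[0,0,0.8,0,0,0,0.7]],
  ],
)

```text
t: 32.8
ee_pos: [466.0, -351.4, 264.7]
orientation: [-2.574, -1.795, 0.002]
ft_force: [1.2, -0.2, 0.2]
width: 61.6
grasp_force: 0.0
```

Request:
step_arm(
  targets=[
    [[0.4,0.9,0.9,0,0,0,0.7],[0.5,0.95,0,0,0,0,0.7],[0.5,0.95,0,0,0,0,0.7],[0.5,0.95,0,0,0,0,0.7],[0.5,0.95,0,0,0,0,0.7]],
  ],
)

```text
t: 33.42
ee_pos: [585.8, -118.1, 308.2]
orientation: [2.576, 1.797, 0.0]
ft_force: [0.6, 0.9, 0.5]
width: 61.5
grasp_force: 0.0
```

```bash
python3 w.py
```

```text
t 33.42 ee [ 585.8 -118.1  308.2] closing yaw -20.22 toolz [ 0.001 -0.    -1.   ] w 61.5 F [0.6 0.9 0.5] g 0.0 j1,j6 [-0.22  0.13]
top [329.1 169.5] 130 dish [669.5  30.4] jar [667.1  30.4]
top [407.4 184.1] 321 dish [ 630.4 -190. ] jar [ 628.5 -187.5]
top [476.4 217. ] 280 dish [ 540.3 -382. ] jar [ 539.4 -377.3]
top [467.3 244.2] 277 dish [ 464.3 -355.8] jar [ 464.2 -351.4]
scene [223.7 172.2] 152 dish [ 450.  -364.6] jar [ 468.  -349.5]
scene [202.2 183.2] 155 dish [ 522.7 -389.2] jar [ 539.3 -373.6]
scene [307.8 255.6] 154 dish [653.3  22.3] jar [667.3  30. ]
```

Request:
step_arm(
  targets=[
    [[0.33,0.6,0,0,0,0,0.8],[0.33,0.6,0,0,0,0,0.8],[0.33,0.6,0,0,0,0,0.8],[0.33,0.6,0,0,0,0,0.8],[0.308,0.566,0,0,0,0,0.8]],
  ],
)

```text
t: 34.15
ee_pos: [666.9, 28.6, 307.8]
orientation: [2.577, 1.797, -0.0]
ft_force: [0.9, -0.7, 1.0]
width: 70.4
grasp_force: 0.0
```

Request:
step_arm(
  targets=[
    [[0,0,-0.2,0,0,0,0.8],[0,0,-0.5,0,0,0,0.8],[0,0,-0.6,0,0,0,0.8],[0,0,-0.2,0,0,0,0.8],[0,0,0,0,0,0,0.8]],
  ],
)

```text
t: 34.78
ee_pos: [666.3, 27.6, 231.3]
orientation: [-2.577, -1.796, 0.002]
ft_force: [-0.3, -0.9, 0.6]
width: 70.3
grasp_force: 0.0
```

```bash
python3 w.py
```

```text
t 34.77 ee [666.3  27.6 231.3] closing yaw -20.26 toolz [-0.002 -0.    -1.   ] w 70.3 F [-0.3 -0.9  0.6] g 0.0 j1,j6 [0.02 0.38]
top [476.4 217. ] 272 dish [ 540.1 -382. ] jar [ 539.2 -377.3]
top [467.3 244.2] 272 dish [ 464.2 -355.7] jar [ 464.2 -351.3]
scene [224.2 172.2] 163 dish [ 449.2 -363.5] jar [ 467.2 -348.4]
scene [202.2 183.2] 155 dish [ 522.7 -389.2] jar [ 539.3 -373.6]
scene [319.9 249.9] 146 dish [623.3  40.2] jar [637.9  47.5]
```

The jar has been knocked aside, to about (638,47). Lift away and remeasure.

Request:
step_arm(
  targets=[
    [[0,0,0.8,0,0,0,0.8],[0,-0.8,0.8,0,0,0,0.8],[0,-1,0,0,0,0,0.8],[0,-1,0,0,0,0,0.8],[0,0,0,0,0,0,0.8]],
  ],
)

```text
t: 35.5
ee_pos: [666.8, -114.8, 313.4]
orientation: [2.578, 1.791, 0.003]
ft_force: [-0.6, -0.3, 0.0]
width: 70.3
grasp_force: 0.0
```

```bash
python3 w.py
```

```text
t 35.5 ee [ 666.8 -114.8  313.4] closing yaw -20.44 toolz [ 0.003 -0.001 -1.   ] w 70.3 F [-0.6 -0.3  0. ] g 0.0 j1,j6 [-0.19  0.17]
top [405.7 142.5] 262 dish [ 749.  -185.6] jar [ 745.8 -183.1]
top [322.8 180. ] 132 dish [639.4  47.8] jar [637.4  47.7]
top [476.3 217. ] 278 dish [ 540.3 -381.8] jar [ 539.4 -377.1]
top [467.3 244.1] 278 dish [ 464.5 -355.8] jar [ 464.5 -351.4]
scene [201.8 183.4] 146 dish [ 523.9 -389.8] jar [ 540.4 -374.2]
scene [319.9 249.9] 147 dish [623.3  40.1] jar [637.9  47.4]
```

Request:
step_arm(
  targets=[
    [[-0.116,0.64,0,0,0,0,0.8],[-0.116,0.64,0,0,0,0,0.8],[-0.116,0.64,0,0,0,0,0.8],[-0.116,0.64,0,0,0,0,0.8],[-0.116,0.64,0,0,0,0,0.8]],
  ],
)

```text
t: 36.22
ee_pos: [637.3, 51.4, 312.1]
orientation: [-2.575, -1.8, -0.001]
ft_force: [0.7, -0.4, 0.4]
width: 70.5
grasp_force: 0.0
```

Request:
step_arm(
  targets=[
    [[0,0,-0.3,0,0,0,0.8],[0,0,-0.7,0,0,0,0.8],[0,0,-0.5,0,0,0,0.8],[0,0,-0.2,0,0,0,0.8],[0,0,0,0,0,0,0.8]],
  ],
)

```text
t: 36.85
ee_pos: [637.7, 48.5, 225.9]
orientation: [-2.576, -1.797, 0.002]
ft_force: [0.1, 0.7, 0.8]
width: 70.2
grasp_force: 0.0
```

```bash
python3 w.py
```

```text
t 36.85 ee [637.7  48.5 225.9] closing yaw -20.21 toolz [-0.001 -0.    -1.   ] w 70.2 F [0.1 0.7 0.8] g 0.0 j1,j6 [0.06 0.41]
top [321.5 162.5] 188 dish [689.1  52. ] jar [686.5  51.8]
top [476.4 217. ] 274 dish [ 540.3 -382.1] jar [ 539.4 -377.4]
top [467.2 244.2] 276 dish [ 464.4 -355.6] jar [ 464.3 -351.2]
scene [224.2 172.1] 161 dish [ 449.  -363.8] jar [ 467.  -348.7]
scene [202.2 183.3] 154 dish [ 522.9 -389.3] jar [ 539.4 -373.7]
scene [320.1 249.9] 143 dish [623.1  40.6] jar [637.8  47.9]
```

Aligned. Descend, grip and lift.

Request:
step_arm(
  targets=[
    [[0,-0.016,-0.2,0,0,0,0.8],[0,0,-0.35,0,0,0,0.8],[0,0,-0.18,0,0,0,0.8],[0,0,-0.04,0,0,0,0.8],[0,0,0,0,0,0,0.8]],
  ],
)

```text
t: 37.58
ee_pos: [637.8, 47.8, 187.9]
orientation: [-2.577, -1.797, 0.0]
ft_force: [-0.3, 0.3, 0.5]
width: 70.6
grasp_force: 0.0
```

Request:
step_arm(
  targets=[
    [[0,0,0,0,0,0,0],[0,0,0,0,0,0,0],[0,0,0,0,0,0,0],[0,0,0,0,0,0,0],[0,0,0,0,0,0,0]],
  ],
)

```text
t: 38.2
ee_pos: [637.9, 47.8, 188.4]
orientation: [2.577, 1.797, 0.0]
ft_force: [-1.0, 0.1, 2.7]
width: 38.9
grasp_force: 30.0
```

Request:
step_arm(
  targets=[
    [[0,0,0,0,0,0,0],[0,0,0.4,0,0,0,0],[0,0,0.8,0,0,0,0],[0,0,0.8,0,0,0,0],[0,0,0.6,0,0,0,0]],
  ],
)

```text
t: 38.83
ee_pos: [638.0, 47.8, 321.2]
orientation: [2.576, 1.797, 0.003]
ft_force: [-0.8, 0.5, -0.9]
width: 39.5
grasp_force: 30.0
```

```bash
python3 st.py
```

```text
t 38.83 ee [638.   47.8 321.2] closing yaw -20.21 toolz [ 0.002  0.    -1.   ] w 39.5 F [-0.8  0.5 -0.9] g 30.0 j1,j6 [0.06 0.41]
```

Request:
step_arm(
  targets=[
    [[-0.395,-0.952,0,0,0,0,0],[-0.395,-0.952,0,0,0,0,0],[-0.395,-0.952,0,0,0,0,0],[-0.395,-0.952,0,0,0,0,0],[-0.395,-0.952,0,0,0,0,0]],
  ],
)

```text
t: 39.45
ee_pos: [538.3, -191.6, 319.4]
orientation: [2.576, 1.797, 0.001]
ft_force: [0.5, 0.2, -0.6]
width: 39.0
grasp_force: 30.0
```

Request:
step_arm(
  targets=[
    [[0,0,-0.4,0,0,0,0],[0,0,-0.7,0,0,0,0],[0,0,-0.5,0,0,0,0],[0,0,-0.2,0,0,0,0],[0,0,0,0,0,0,0]],
  ],
)

```text
t: 40.08
ee_pos: [539.1, -190.2, 228.4]
orientation: [-2.576, -1.797, 0.0]
ft_force: [-0.6, -0.5, -0.1]
width: 39.0
grasp_force: 30.0
```

Request:
step_arm(
  targets=[
    [[0,0,-0.2,0,0,0,0],[0,0,-0.1,0,0,0,0],[0,0,0,0,0,0,0],[0,0,0,0,0,0,0],[0,0,0,0,0,0,0]],
  ],
)

```text
t: 40.7
ee_pos: [539.2, -190.2, 213.4]
orientation: [2.576, 1.797, 0.0]
ft_force: [-1.2, -0.2, -0.4]
width: 39.0
grasp_force: 30.0
```

Request:
step_arm(
  targets=[
    [[0,0,-0.1,0,0,0,0],[0,0,-0.07,0,0,0,0],[0,0,-0.04,0,0,0,0],[0,0,0,0,0,0,0],[0,0,0,0,0,0,0]],
  ],
)

```text
t: 41.32
ee_pos: [539.1, -190.2, 202.6]
orientation: [-2.577, -1.797, 0.0]
ft_force: [-0.4, 0.7, -0.8]
width: 39.3
grasp_force: 30.0
```

Request:
step_arm(
  targets=[
    [[0,0,0,0,0,0,0.65],[0,0,0,0,0,0,0.65],[0,0,0,0,0,0,0.65],[0,0,0.3,0,0,0,0.65],[0,0,0.8,0,0,0,0.65]],
  ],
)

```text
t: 41.95
ee_pos: [538.4, -190.0, 257.5]
orientation: [-2.574, -1.795, 0.003]
ft_force: [0.3, -0.8, 0.3]
width: 57.1
grasp_force: 0.0
```

Request:
step_arm(
  targets=[
    [[0,0,1,0,0,-1,1],[0,0.6,1,0,0,-1,1],[-0.2,1,0.6,0,0,-1,1],[-0.2,1,0.3,0,0,-1,1],[-0.2,1,0,0,0,-1,1]],
  ],
)

```text
t: 42.58
ee_pos: [508.8, -8.8, 405.4]
orientation: [2.85, 1.318, 0.006]
ft_force: [0.3, 1.0, 0.4]
width: 87.7
grasp_force: 0.0
```

```bash
python3 w.py
python3 - <<'E'
from h import *
p,K,E=shot("top"); cv2.imwrite("pics/c11.png",cv2.resize(p[140:290,180:520],None,fx=2.3,fy=2.3,interpolation=cv2.INTER_CUBIC))
E
```

```text
t 42.58 ee [508.8  -8.8 405.4] closing yaw -40.37 toolz [ 0.005 -0.    -1.   ] w 87.7 F [0.3 1.  0.4] g 0.0 j1,j6 [-0.04  0.66]
top [476.4 216.9] 276 dish [ 540.4 -382. ] jar [ 539.5 -377.3]
top [409.2 216.5] 143 dish [ 539.3 -194.8] jar [ 538.5 -192.2]
top [352.8 221.2] 338 dish [524.4 -37.5] jar [523.7 -36.7]
top [467.3 244.1] 280 dish [ 464.6 -355.7] jar [ 464.6 -351.3]
scene [224.2 172.2] 162 dish [ 449.1 -363.6] jar [ 467.1 -348.6]
scene [202.2 183.3] 154 dish [ 522.9 -389.3] jar [ 539.4 -373.7]
scene [257.5 196.2] 104 dish [ 506.2 -211.3] jar [ 523.1 -199.1]
```

View pics/c11.png

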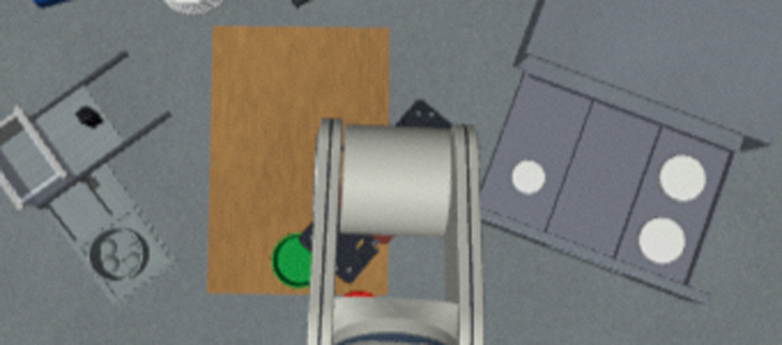

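The drawer has the jar at crop (528,177) in the left bay and both dishes flat in the right bay, at (682,178) and (661,240). The cup with its balls is in the nest at crop (119,253). Next, fetch the cup.

Request:
step_arm(
  targets=[
    [[-0.23,1,0,0,0,-0.8,1],[-0.23,1,0,0,0,-0.8,1],[-0.23,1,0,0,0,-0.8,1],[-0.23,1,0,0,0,-0.83,1],[-0.23,1,0,0,0,0,1]],
  ],
)

```text
t: 43.35
ee_pos: [451.7, 240.5, 403.3]
orientation: [2.981, 0.992, 0.002]
ft_force: [-0.8, 1.2, 0.4]
width: 87.9
grasp_force: 0.0
```

Request:
step_arm(
  targets=[
    [[-0.23,0.9,0,0,0,0,1],[0,0.15,-0.4,0,0,0,1],[0,0,-0.8,0,0,0,1],[0,0,-0.6,0,0,0,1],[0,0,-0.2,0,0,0,1]],
  ],
)

```text
t: 43.98
ee_pos: [440.3, 291.4, 301.4]
orientation: [2.98, 0.992, -0.004]
ft_force: [0.2, 0.1, 1.0]
width: 88.1
grasp_force: 0.0
```

Run:
```python
from st import *
state()
i=get_image("top");K=np.array(i["intrinsics"]);E=np.array(i["extrinsics"])
for q in((231.7,250.0),(232.3,250.5)): print(plane(K,E,q,64).round(1))
```

```text
t 43.98 ee [440.3 291.4 301.4] closing yaw -53.16 toolz [-0.002 -0.002 -1.   ] w 88.1 F [0.2 0.1 1. ] g 0.0 j1,j6 [0.56 1.49]
[441.1 290.1  64. ]
[439.8 288.5  64. ]
```

Run:
```python
from h import *
i=get_image("top");K=np.array(i["intrinsics"]);E=np.array(i["extrinsics"])
a=cv2.imread("pics/c11.png",0); g=cv2.medianBlur(a[200:310,60:180],3)
m=((g<85)*255).astype(np.uint8)
n,l,s,c=cv2.connectedComponentsWithStats(m)
print([(c[k].round(0).tolist(),s[k].tolist()) for k in range(1,n) if s[k,4]>60])
h=cv2.HoughCircles(cv2.resize(g,None,fx=3,fy=3),cv2.HOUGH_GRADIENT,1.5,30,param1=80,param2=15,minRadius=66,maxRadius=100)
for x,y,r in h[0][:4]:
    q=np.array([x/3+60,y/3+200])/2.3+[180,140]-.28; print(q.round(1),(r/3/2.3).round(1),plane(K,E,q,64).round(1))
for z in((440,295.4,64),(440,295.4,10)): print(proj(K,E,z).round(1))
```

```text
[([40.0, 56.0], [30, 30, 28, 50, 504]), ([83.0, 52.0], [76, 33, 13, 41, 194])]
[230.5 250.3] 11.5 [440.3 293.4  64. ]
[234.8 249.6] 11.6 [442.2 281.7  64. ]
[229.7 250.4]
[233.3 250.1]
```

Request:
step_arm(
  targets=[
    [[0,0.05,-0.1,0,0,0,1],[0,0,-0.5,0,0,0,1],[0,0,-0.7,0,0,0,1],[0,0,-0.35,0,0,0,1],[0,0,-0.1,0,0,0,1]],
  ],
)

```text
t: 44.7
ee_pos: [440.2, 294.9, 214.8]
orientation: [2.98, 0.993, -0.001]
ft_force: [-0.7, -0.3, 0.0]
width: 87.9
grasp_force: 0.0
```

Request:
step_arm(
  targets=[
    [[0,0,0,0,0,0,1],[0,0,0,0,0,0,0],[0,0,0,0,0,0,0],[0,0,0,0,0,0,0],[0,0,0,0,0,0,0]],
  ],
)

```text
t: 45.32
ee_pos: [440.2, 295.0, 215.7]
orientation: [-2.98, -0.993, -0.001]
ft_force: [-2.2, 0.1, 5.6]
width: 64.7
grasp_force: 30.0
```

```bash
python3 st.py
```

```text
t 45.33 ee [440.2 295.  215.7] closing yaw -53.13 toolz [ 0.001  0.001 -1.   ] w 64.7 F [-2.2  0.1  5.6] g 30.0 j1,j6 [0.57 1.5 ]
```

Request:
step_arm(
  targets=[
    [[0,0,0.3,0,0,0,0],[0,0,0.7,0,0,0,0],[0,0,0.9,0,0,0,0],[0,0,0.9,0,0,0,0],[0,0,0.6,0,0,0,0]],
  ],
)

```text
t: 45.95
ee_pos: [439.9, 294.6, 387.8]
orientation: [-2.98, -0.993, -0.003]
ft_force: [1.2, -0.7, -2.0]
width: 64.7
grasp_force: 30.0
```

Request:
step_arm(
  targets=[
    [[0.04,-0.24,0.2,0,0,0,0],[0.1,-0.6,0,0,0,0,0],[0.14,-0.84,0,0,0,0,0],[0.15,-0.9,0,0,0,0,0],[0.15,-0.9,0,0,0,0,0]],
  ],
)

```text
t: 46.58
ee_pos: [468.4, 118.7, 394.1]
orientation: [2.98, 0.994, -0.004]
ft_force: [-0.2, -0.3, -2.6]
width: 64.6
grasp_force: 30.0
```

Request:
step_arm(
  targets=[
    [[0.15,-0.9,0,0,0,0,0],[0.15,-0.9,0,0,0,0,0],[0.15,-0.9,0,0,0,0,0],[0.15,-0.9,0,0,0,0,0],[0.15,-0.9,0,0,0,0,0]],
  ],
)

```text
t: 47.2
ee_pos: [505.6, -106.2, 394.0]
orientation: [-2.98, -0.993, 0.003]
ft_force: [0.5, -0.1, -2.9]
width: 64.4
grasp_force: 30.0
```

Request:
step_arm(
  targets=[
    [[0.15,-0.9,0,0,0,0,0],[0.15,-0.9,0,0,0,0,0],[0.15,-0.9,0,0,0,0,0],[0.16,-0.6,0,0,0,0,0],[0.1,-0.284,0,0,0,0,0]],
  ],
)

```text
t: 47.82
ee_pos: [541.2, -285.2, 393.8]
orientation: [-2.98, -0.99, 0.003]
ft_force: [0.5, 0.8, -2.9]
width: 64.1
grasp_force: 30.0
```

```bash
python3 st.py
```

```text
t 47.83 ee [ 541.2 -285.2  393.8] closing yaw -53.24 toolz [-0.002  0.001 -1.   ] w 64.1 F [ 0.5  0.8 -2.9] g 30.0 j1,j6 [-0.5   0.43]
```

Request:
step_arm(
  targets=[
    [[-0.1,0.04,-0.3,0,0,0,0],[-0.07,0.03,-0.7,0,0,0,0],[0,0,-0.8,0,0,0,0],[0,0,-0.7,0,0,0,0],[0,0,-0.4,0,0,0,0]],
  ],
)

```text
t: 48.45
ee_pos: [532.2, -278.0, 247.5]
orientation: [-2.976, -0.994, 0.005]
ft_force: [0.7, 0.3, -2.4]
width: 64.5
grasp_force: 30.0
```

Request:
step_arm(
  targets=[
    [[0,0,-0.16,0,0,0,0],[0,0,-0.1,0,0,0,0],[0,0,-0.04,0,0,0,0],[0,0,0,0,0,0,0],[0,0,0,0,0,0,0]],
  ],
)

```text
t: 49.08
ee_pos: [533.8, -280.0, 235.8]
orientation: [2.98, 0.993, 0.001]
ft_force: [0.4, -0.0, -3.6]
width: 64.5
grasp_force: 30.0
```

```bash
python3 st.py
```

```text
t 49.08 ee [ 533.8 -280.   235.8] closing yaw -53.14 toolz [ 0.001 -0.    -1.   ] w 64.5 F [ 0.4 -0.  -3.6] g 30.0 j1,j6 [-0.5   0.42]
```

Request:
step_arm(
  targets=[
    [[0,-0.02,-0.1,0,0,0,0],[0,0,-0.06,0,0,0,0],[0,0,-0.04,0,0,0,0],[0,0,0,0,0,0,0],[0,0,0,0,0,0,0]],
  ],
)

```text
t: 49.7
ee_pos: [534.0, -281.1, 225.8]
orientation: [2.98, 0.993, 0.001]
ft_force: [0.0, 0.4, 5.4]
width: 64.8
grasp_force: 30.0
```

Request:
step_arm(
  targets=[
    [[0,0,0,0,0,0,1],[0,0,0,0,0,0,1],[0,0,0,0,0,0,1],[0,0,0.3,0,0,0,1],[0,0,0.8,0,0,0,1]],
  ],
)

```text
t: 50.32
ee_pos: [533.0, -280.6, 279.7]
orientation: [-2.978, -0.992, 0.004]
ft_force: [0.2, 0.3, -0.3]
width: 87.9
grasp_force: 0.0
```

Request:
step_arm(
  targets=[
    [[0,0,1,0,0,0,0],[-0.8,0.3,0.6,0,0,1,0],[-1,0.35,0,0,0,1,0],[-1,0.35,0,0,0,1,0],[-0.4,0.15,0,0,0,1,0]],
  ],
)

```text
t: 50.95
ee_pos: [371.0, -222.2, 360.9]
orientation: [-2.811, -1.401, 0.001]
ft_force: [1.0, 0.6, -0.3]
width: 41.3
grasp_force: 0.0
```

```bash
python3 w.py
python3 - <<'E'
from h import *
p,K,E=shot("top"); q,_,_=shot("scene")
a=cv2.resize(p[140:290,370:530],None,fx=2.4,fy=3,interpolation=cv2.INTER_CUBIC);b=cv2.resize(q[130:280,150:310],None,fx=2.4,fy=3,interpolation=cv2.INTER_CUBIC)
cv2.imwrite("pics/c12.png",np.hstack([a,b]))
E
```

```text
t 50.95 ee [ 371.  -222.2  360.9] closing yaw -37.02 toolz [-0.  0. -1.] w 41.3 F [ 1.   0.6 -0.3] g 0.0 j1,j6 [-0.57  0.08]
top [476.5 216.6] 277 dish [ 541.4 -382.5] jar [ 540.5 -377.8]
top [409.4 216.1] 144 dish [ 540.5 -195.4] jar [ 539.6 -192.8]
top [467.6 243.7] 278 dish [ 465.7 -356.6] jar [ 465.7 -352.2]
scene [222.8 170.9] 105 dish [ 445.4 -371.2] jar [ 463.4 -356. ]
scene [202.2 183.3] 151 dish [ 523.  -389.1] jar [ 539.6 -373.5]
scene [257.  196.4] 101 dish [ 507.7 -212.2] jar [ 524.6 -200. ]
```

View pics/c12.png

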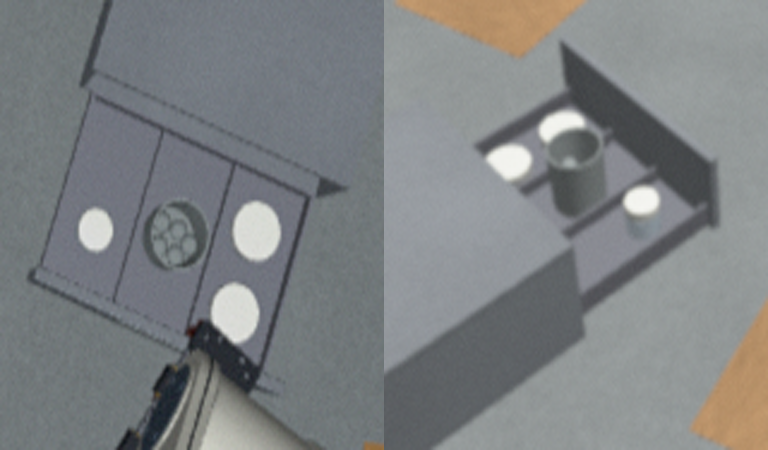

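The cup stands with its balls in the middle bay at crop (175,235). The jar is at (95,230), the dishes at (257,230) and (235,312), and everything is upright. Now go down in front of the drawer and push.

Request:
step_arm(
  targets=[
    [[0.1,-0.04,-0.3,0,0,0.9,0],[0.1,-0.04,-0.6,0,0,0.9,0],[0.1,-0.04,-0.7,0,0,0.9,0],[0,0,-0.7,0,0,0.9,0],[0,0,-0.5,0,0,0.6,0]],
  ],
)

```text
t: 51.78
ee_pos: [390.0, -230.0, 218.6]
orientation: [2.578, 1.795, 0.0]
ft_force: [-0.3, -0.4, 0.5]
width: 0.4
grasp_force: 0.0
```

Request:
step_arm(
  targets=[
    [[0,0,-0.1,0,0,0,0],[0,0,0,0,0,0,0],[0,0,0,0,0,0,0],[0,0,0,0,0,0,0],[0,0,0,0,0,0,0]],
  ],
)

```text
t: 52.4
ee_pos: [388.7, -229.5, 215.7]
orientation: [2.578, 1.793, 0.001]
ft_force: [-0.1, 0.0, 0.6]
width: 0.6
grasp_force: 0.0
```

```bash
python3 st.py
```

```text
t 52.4 ee [ 388.7 -229.5  215.7] closing yaw -20.35 toolz [ 0.001 -0.001 -1.   ] w 0.6 F [-0.1  0.   0.6] g 0.0 j1,j6 [-0.56 -0.2 ]
```

Request:
step_arm(
  targets=[
    [[0.28,-0.104,0,0,0,0,0],[0.28,-0.104,0,0,0,0,0],[0.19,-0.07,0,0,0,0,0],[0.19,-0.07,0,0,0,0,0],[0.19,-0.07,0,0,0,0,0]],
  ],
)

```text
t: 53.02
ee_pos: [445.3, -250.3, 214.9]
orientation: [-2.578, -1.794, 0.001]
ft_force: [-3.1, 0.5, 2.0]
width: 0.8
grasp_force: 1.4
```

Request:
step_arm(
  targets=[
    [[0.28,-0.104,0,0,0,0,0],[0.32,-0.118,0,0,0,0,0],[0.32,-0.118,0,0,0,0,0],[0.32,-0.118,0,0,0,0,0],[0.32,-0.118,0,0,0,0,0]],
  ],
)

```text
t: 53.65
ee_pos: [524.2, -279.4, 215.0]
orientation: [-2.578, -1.794, 0.0]
ft_force: [-2.8, 1.4, 0.5]
width: 0.2
grasp_force: 1.6
```

Request:
step_arm(
  targets=[
    [[0.32,-0.118,0,0,0,0,0],[0.32,-0.118,0,0,0,0,0],[0.32,-0.118,0,0,0,0,0],[0.28,-0.104,0,0,0,0,0],[0.19,-0.07,0,0,0,0,0]],
  ],
)

```text
t: 54.28
ee_pos: [595.6, -305.7, 215.0]
orientation: [2.578, 1.795, 0.0]
ft_force: [-2.1, 2.1, 1.6]
width: 0.4
grasp_force: 1.4
```

Request:
step_arm(
  targets=[
    [[0.08,-0.03,0,0,0,0,0],[0.08,-0.03,0,0,0,0,0],[0.06,-0.022,0,0,0,0,0],[0.04,-0.015,0,0,0,0,0],[0,0,0,0,0,0,0]],
  ],
)

```text
t: 54.9
ee_pos: [605.1, -309.4, 215.1]
orientation: [-2.572, -1.79, 0.007]
ft_force: [-14.7, 7.5, 12.3]
width: 0.6
grasp_force: 9.2
```

The drawer is against its stop (16 N at the expected travel). Back off and check numerically.

Request:
step_arm(
  targets=[
    [[-0.3,0.11,0,0,0,0,0],[-0.8,0.29,0,0,0,0,0],[-0.9,0.33,0.5,0,0,0,0],[-0.9,0.33,1,0,0,0,0],[-0.9,0.33,1,0,0,0,0]],
  ],
)

```text
t: 55.52
ee_pos: [425.2, -243.8, 331.5]
orientation: [2.578, 1.794, 0.0]
ft_force: [-0.7, -0.6, 1.1]
width: 0.3
grasp_force: 0.0
```

Request:
step_arm(
  targets=[
    [[0,1,0.6,0,0,0,0],[0,1,0,0,0,0,0],[0,1,0,0,0,0,0],[0,1,0,0,0,0,0],[0,0.5,0,0,0,0,0]],
  ],
)

```text
t: 56.15
ee_pos: [426.3, -17.3, 360.9]
orientation: [2.576, 1.796, 0.002]
ft_force: [0.2, -0.0, -0.1]
width: 0.5
grasp_force: 0.0
```

```bash
python3 w.py
python3 - <<'E'
from h import *
i=get_image("top");p,K,E=i["pixels"],np.array(i["intrinsics"]),np.array(i["extrinsics"])
x0,x1,y0,y1=375,555,70,280
g=cv2.resize(cv2.cvtColor(np.ascontiguousarray(p[y0:y1,x0:x1]),cv2.COLOR_RGB2GRAY),None,fx=4,fy=4,interpolation=cv2.INTER_CUBIC)
th=np.radians(-20.2);X=np.array([np.cos(th),np.sin(th)]);Y=np.array([-X[1],X[0]]);o=np.array([537,-283.2])
for s in cv2.createLineSegmentDetector(0).detect(g)[0][:,0]:
    if np.hypot(s[2]-s[0],s[3]-s[1])<90: continue
    a=s[:2]/4+[x0,y0]-.375;b=s[2:]/4+[x0,y0]-.375;out=[]
    for z in(5,88,102):
        A,B=plane(K,E,a,z)[:2],plane(K,E,b,z)[:2]
        out.append("%d x %.1f..%.1f y %.0f..%.0f"%(z,(A-o)@X,(B-o)@X,(A-o)@Y,(B-o)@Y))
    print(a.round(0),b.round(0)," | ".join(out))
E
```

```text
t 56.15 ee [426.3 -17.3 360.9] closing yaw -20.24 toolz [ 0.002 -0.    -1.   ] w 0.5 F [ 0.2 -0.  -0.1] g 0.0 j1,j6 [-0.07  0.28]
top [355.8 268.2] 340 dish [394.5 -46.5] jar [395.3 -45.5]
[387. 242.] [388. 279.] 5 x -115.8..-212.3 y 117..78 | 88 x -119.6..-210.6 y 126..90 | 102 x -120.3..-210.3 y 128..91
[386. 279.] [385. 241.] 5 x -214.1..-116.6 y 83..122 | 88 x -212.2..-120.4 y 94..131 | 102 x -211.9..-121.1 y 96..132
[378. 279.] [380. 248.] 5 x -222.3..-139.0 y 104..129 | 88 x -220.0..-141.5 y 114..137 | 102 x -219.6..-142.0 y 115..139
[402. 168.] [435.  81.] 5 x 96.3..367.4 y 148..147 | 88 x 80.2..335.7 y 155..154 | 102 x 77.5..330.3 y 156..155
[381. 245.] [382. 279.] 5 x -129.5..-218.3 y 128..94 | 88 x -132.5..-216.2 y 137..104 | 102 x -133.0..-215.8 y 138..106
[439.  79.] [408. 162.] 5 x 377.5..117.1 y 138..138 | 88 x 345.2..99.9 y 146..146 | 102 x 339.8..96.9 y 147..147
[390. 271.] [390. 248.] 5 x -188.6..-128.5 y 79..101 | 88 x -188.3..-131.6 y 90..111 | 102 x -188.2..-132.1 y 92..113
[474. 193.] [509. 206.] 5 x 100.1..100.4 y -65..-170 | 88 x 83.8..84.1 y -45..-144 | 102 x 81.1..81.3 y -42..-140
[486. 203.] [404. 172.] 5 x 85.2..85.3 y -108..139 | 88 x 69.8..69.9 y -86..147 | 102 x 67.2..67.3 y -82..148
[408. 168.] [442. 181.] 5 x 100.0..100.1 y 132..30 | 88 x 83.8..83.9 y 140..44 | 102 x 81.0..81.1 y 142..46
```

```bash
python3 -c "
from h import *
print(ctrl.close_job())"
```

```text
the job is handed in; nothing more can be done
None
```

The job is handed in: the balls ran into the cup and the shutter is closed again, the cup, the one jar and both dishes stand in their bays, and the drawer is pushed to its stop, at 56 s of the 210 s allowed.

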